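# Tip the square ink pot up onto its warming plate and put the lid on

## Robot

A 6-joint arm with a two-finger parallel gripper is mounted at the origin on the work surface; the furniture and walls round the work are solid. World frame = base frame: x ahead of the robot, y to its left, z up, the work surface at z = 0. Lengths are in m, angles in rad, forces in N, time in s.
With the tool pointing down it reaches from about 0.325 to 0.85 m from the base axis. Payload 15.5 kg.
Tool frame: the origin (TCP) lies on the front face of the gripper's body, between the roots of the fingers; the fingertips stand 78 mm ahead of it and the grasp point (between the pads) lies 60 mm ahead of it; z points along the fingers, y is the line along which they close (so a half turn about z gives the same grasp; the last joint's range is limited). The gripper opens to 91 mm and grips with 3 to 60 N. Pads are 32 mm wide; open, the fingers measure 118 mm over their backs; the gripper's body (76 mm by 178 mm) begins 60 mm behind the grasp point.
Start: joints at [1.024, 0.494, 1.345, -0, 1.302, -0.096], TCP at [0.273, 0.562, 0.292] pointing down, gripper open.
Joint ranges: [-2.91, 2.91], [-0.82, 2.16], [0.22, 2.67], [-1.22, 4.37], [0.12, 2.79], [-3.08, 3.08]. Speed limits (rad/s): [1.89, 1.89, 2.57, 3.01, 3.01, 3.01].

## Interface

Orientations are given as a unit quaternion [w, x, y, z].
In Python, from rig import ctrl, viewer gives the robot as it stands.
- The arm moves only by the shell command python3 -m creep 'ROWS' [FORCE]. ROWS is JSON, a list of rows, each a list of 7 numbers: the shift along the tool's x, y, z in m, then the turn, a rotation vector about the tool's x, y, z in degrees, then the finger opening in m, from 0 to 0.0912. In form: [[x, y, z, rx, ry, rz, hand], ...]. A call has exactly 10 rows; each row is the pose to reach, as a shift and turn from the pose commanded when the call began, along the tool's axes at that moment; what a row does not reach only later rows make up. A row lasts 1/8 s, in which the tool goes at most 62.5 mm and 10.7 degrees, less where a joint would pass 70% of its speed; a pose out of reach is approached as far as the arm can. A call with a gripper value outside its range is refused whole. The fingers move at their own pace and stop on an object; FORCE is the grip in N (left out, the last holds). Time passes only in rows, so rows that repeat a pose let the fingers close, or fill a call up. It gives the time, the measured TCP pose, the force, the opening and the grip force at its end, in the units of the state.
- ctrl.observe(): the state, without advancing time (a new reading comes with each control period).
- viewer.capture(name): name is "scene" or "top"; returns (picture, depth): 420x560x3 uint8, red, green, blue; 420x560 float32, m along the optical axis (not along the pixel's ray), 0 where there is no reading.
- viewer.camera_info(name): a dict with "mtx" (3x3 intrinsics, pixels), "cam_to_world" (4x4, takes a point from camera to world coordinates). Camera axes: x right, y up, looking along -z (the intrinsics and any distortion apply to the point x, -y, -z); pixel columns grow to the right and rows downward; lengths in m; the calibration is good to about 2 mm. A picture is of the moment at which its call begins. camera_info takes no time and is no camera call.
- ctrl.close_job(): hands the job in; it is judged then, once.
The state is a dict: "t": time; "q": joint angles; "joint_velocities": joint speeds; "joint_torque": joint torques, N m; "position": TCP position; "orientation": TCP orientation; "wrist_force": force on the tool from outside, world axes, zero at the start; "ft_torque": the same for the moment, N m; "width": finger opening in m; "gripper_force": force on a finger pad.
Only numpy, scipy, OpenCV 4.12 (cv2) and the standard library are available. Lean on these libraries where they do the work, as an engineer would, in place of code of your own. Each camera call takes 0.05 s, during which the arm holds its last target. There are 200 camera calls.

## Task

The empty square ink pot lies on its side in front of the warming plate and is too wide to grip: push it, without ramming it, until its base is square against the pull-out ledge along the plate's front, and tip it up over that edge so that it stands on its base on the plate, easing it down rather than letting it crash over. Then slide it back, wholly on the plate, until it rests against the upright strip at the rear, and set its loose lid on so that it sits fully down and level, leaving the other things on the bench where they are.

Things in the scene. Friction and masses are not known exactly. Their poses are not given: they have to be found in the camera images.
- pot_centre (a point): Centre of the square open pot of plain grey aluminium plate: outside 100 x 100 mm across, 112 mm from base to mouth, walls and base 10 mm thick, opening 80 x 80 mm, 102 mm deep; 0.6 to 0.95 kg. Own z points from base to mouth, x and y are square to the side walls. Lying, it is 50 mm above the bench; upright on the plate, 71 mm above the bench
- plate_front (a point): Middle of the top front edge of the warming plate, a steel plate fixed to the bench, 105 mm deep (own x, front to rear), 200 mm wide (own y), its top 15 mm above the bench. From under it a clamped ledge, 180 mm wide, its top 14 mm above the bench, juts 5 to 50 mm forward, parallel to the plate's front; how far is not given. The ledge's upright front is the fence
- plate_back (a point): Middle of the line where the plate's top meets the front face of the upright steel strip at its rear (200 mm wide, 30 mm above the plate's top); 105 mm behind plate_front. A low grey control box stands behind the strip
- lid_handle (a point): Centre of the wooden bar handle of the pot's square lid: 74 mm long (own x), 16 mm wide (own y), 20 mm high, on two posts. The flange is 104 x 104 x 6 mm, its underside 34 mm below this point; under it a plug 76 x 76 x 10 mm drops into the pot's opening. Seated, this point is 34 mm above the rim and over the mouth's centre; any of the four ways round is right
- small_pot: small closed ink pot, 67 mm across, 58 mm high, to one side (left or right); origin under its centre; leave alone
- tape_roll: roll of masking tape lying flat, 92 mm across, 24 mm high, at the left; origin under its centre; leave alone
- wood_block: small wooden block, 42 x 75 x 30 mm, at the right; origin under its centre; leave alone
- ink_kettle: The same pot; origin at the centre of its base's underside, axes as for pot_centre. It starts lying on a side, own x up, its base towards the plate's front (63 to 70 mm away, up to 12 degrees askew to it) and its mouth towards the robot. Its balance point is about 55 degrees from lying when tipped over the ledge
- pot_lid: The same lid, 0.16 kg; origin at the centre of its plug's underside, 44 mm below lid_handle, axes as for lid_handle. It starts on the bench on its plug, handle up, to the left or the right of the plate
- warming_plate: The whole warming plate with its ledge, strip and control box; origin on the bench under the plate's middle (52.5 mm behind plate_front), axes as for plate_front
There are look-alikes about, which are no part of the job. What is shaped like the pot_lid but yellow is not meant.

How it is judged:
By the outcome, as a careful person would: the job done as asked, in the order asked, and still so for the second after the job is handed in, with the robot touching nothing.
It also fails if it takes over 72 s, if anything falls off the work surface, if the arm or the gripper's body presses on something with over 40 N, if the wrist force passes 120 N, or if a joint passes its speed limit or range.

## Working session

There is one attempt and no reset: what is moved stays moved. The work goes in short steps, Python scripts to look and compute and a shell command to move; the robot and the scene stay as the last step left them, time stands still between calls to the robot, and variables do not carry over. Pictures are saved under pics/ and viewed, at most 10 in all, crops included, and the job is handed in when it is done.

```bash
ls; mkdir -p pics; cat > h.py <<'E'
import numpy as np, cv2
from rig import ctrl, viewer
def cap(name,fn):
    im,d=viewer.capture(name); cv2.imwrite('pics/'+fn+'.png',im[:,:,::-1]); np.savez('pics/'+fn,d=d,im=im); return im,d
def pts(name,d):
    ci=viewer.camera_info(name); K=np.array(ci['mtx']); T=np.array(ci['cam_to_world'])
    v,u=np.mgrid[:d.shape[0],:d.shape[1]]
    X=np.stack([(u-K[0,2])/K[0,0]*d,-(v-K[1,2])/K[1,1]*d,-d],-1)
    return X@T[:3,:3].T+T[:3,3]
E
python3 - <<'E'
from h import *
for n in('scene','top'):
    cap(n,n+'0'); ci=viewer.camera_info(n); print(ci)
s=ctrl.observe(); print(s)
a=cv2.imread('pics/scene0.png');b=cv2.imread('pics/top0.png')
E
```

```text
pics
{'mtx': array([[499.77170763,   0.        , 282.61577946],
       [  0.        , 499.77170763, 210.42174679],
       [  0.        ,   0.        ,   1.        ]]), 'cam_to_world': array([[ 0.61388118,  0.49791819, -0.61255805, -0.11282295],
       [-0.78914669,  0.40668195, -0.46027958, -0.53948341],
       [ 0.01993473,  0.76595513,  0.64258489,  0.82015752],
       [ 0.        ,  0.        ,  0.        ,  1.        ]])}
{'mtx': array([[435.83473382,   0.        , 277.05213346],
       [  0.        , 435.83473382, 209.12561468],
       [  0.        ,   0.        ,   1.        ]]), 'cam_to_world': array([[-0.01404756,  0.99668005, -0.08019688,  0.53149793],
       [-0.99988769, -0.01358319,  0.00633301,  0.02297966],
       [ 0.00522265,  0.08027684,  0.99675892,  1.0669288 ],
       [ 0.        ,  0.        ,  0.        ,  1.        ]])}
{'t': 0.1, 'q': array([ 1.02347494e+00,  4.94159445e-01,  1.34605433e+00, -1.30690780e-05,
        1.30249363e+00, -9.54791002e-02]), 'joint_velocities': array([-0.00142856, -0.00190654, -0.00102411,  0.00120918, -0.00097692,
       -0.00013129]), 'joint_torque': array([ 9.24910601e-04, -8.80251074e+01, -3.82543445e+01,  7.09708314e-02,
        4.82964318e-02, -9.28313784e-05]), 'position': array([0.2727488 , 0.56207075, 0.29167899]), 'orientation': array([-1.70094560e-04,  2.24002468e-01,  9.74588418e-01, -5.30822779e-04]), 'wrist_force': array([-0.03920219,  0.36689867,  0.3446131 ]), 'ft_torque': array([-0.00543388,  0.015266  , -0.01215731]), 'gripper_force': 0.0, 'width': 0.09138338190442019}
```

View pics/scene0.png

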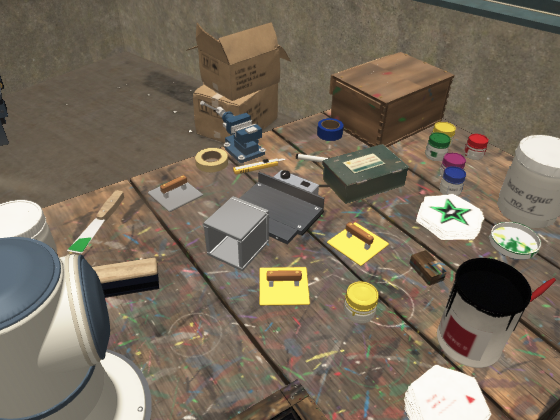

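View pics/top0.png

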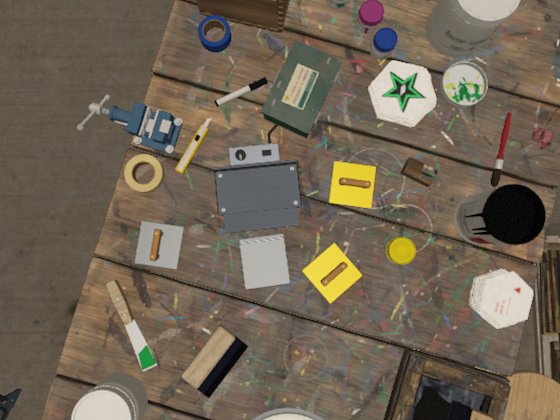

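The top view shows the pot lying at (265,262), the plate at (257,190) with its ledge front near row 228, and the grey lid at (160,245). The yellow look-alike lids are at (333,273) and (353,185), and the small pot is at (401,250). Next I'll measure these from depth.

```bash
cat >> h.py <<'E'
def rect(P,m):
    q=P[m][:,:2].astype(np.float32); (c,s,a)=cv2.minAreaRect(q*1000); return np.round(c,1),np.round(s,1),round(a,2),len(q),np.median(P[m][:,2]).round(4)
E
python3 - <<'E'
from h import *
z=np.load('pics/top0.npz'); d=z['d'];P=pts('top',d)
def box(u0,u1,v0,v1,z0,z1):
    m=np.zeros(d.shape,bool); m[v0:v1,u0:u1]=1
    return m&(P[...,2]>z0)&(P[...,2]<z1)&(d>0)
print('pot',rect(P,box(225,305,225,305,.08,.12)))
print('lid flange',rect(P,box(125,195,210,280,.008,.022)))
print('handle',rect(P,box(125,195,210,280,.035,.07)))
print('strip',rect(P,box(205,310,140,215,.036,.06)))
print('plate+ledge',rect(P,box(205,310,160,238,.008,.025)))
for p in [(216,166),(299,163),(301,204),(218,210),(224,231),(299,225),(219,204),(216,195),(240,236),(288,233),(289,285),(246,290)]:
    print(p,P[p[1],p[0]].round(4))
# height profiles down columns
for u in (235,258,285):
    print(u,[(v,*(P[v,u,[0,1,2]]*1000).round(0).astype(int)) for v in range(200,242,2)])
im=z['im'][130:310,120:320]; cv2.imwrite('pics/c.png',cv2.resize(im,None,fx=3.3,fy=3.3,interpolation=cv2.INTER_CUBIC)[:,:,::-1])
E
```

```text
pot (array([494.4,  46.4]), array([112.1, 101.6]), 7.05, 2314, np.float64(0.0991))
lid flange (array([533.8, 300.6]), array([105.6, 103.9]), 80.73, 1607, np.float64(0.0151))
handle (array([534.5, 300.1]), array([17.1, 72.6]), 81.0, 257, np.float64(0.0519))
strip (array([742.9,  69.4]), array([ 52. , 196.2]), 5.05, 1147, np.float64(0.0417))
plate+ledge (array([643.6,  60.1]), array([151. , 203.4]), 4.99, 4945, np.float64(0.0138))
(216, 166) [ 0.727   0.1662 -0.0033]
(299, 163) [ 0.7316 -0.0399 -0.0018]
(301, 204) [ 0.6284 -0.0423  0.0088]
(218, 210) [0.6169 0.1608 0.0028]
(224, 231) [5.655e-01 1.466e-01 5.000e-04]
(299, 225) [ 5.776e-01 -3.700e-02 -1.000e-04]
(219, 204) [0.6304 0.1566 0.0158]
(216, 195) [0.6541 0.1657 0.0016]
(240, 236) [ 5.527e-01  1.076e-01 -2.000e-04]
(288, 233) [ 0.5584 -0.0097  0.0009]
(289, 285) [ 0.4322 -0.0103 -0.0038]
(246, 290) [0.4222 0.094  0.0006]
235 [(200, np.int64(640), np.int64(119), np.int64(8)), (202, np.int64(635), np.int64(118), np.int64(16)), (204, np.int64(630), np.int64(118), np.int64(14)), (206, np.int64(625), np.int64(118), np.int64(15)), (20
[... 2268 characters left out ...]
 (214, np.int64(604), np.int64(-3), np.int64(13)), (216, np.int64(599), np.int64(-3), np.int64(14)), (218, np.int64(594), np.int64(-3), np.int64(13)), (220, np.int64(590), np.int64(-3), np.int64(13)), (222, np.int64(585), np.int64(-3), np.int64(12)), (224, np.int64(580), np.int64(-2), np.int64(12)), (226, np.int64(575), np.int64(-2), np.int64(16)), (228, np.int64(571), np.int64(-3), np.int64(-2)), (230, np.int64(566), np.int64(-3), np.int64(-2)), (232, np.int64(561), np.int64(-3), np.int64(-5)), (234, np.int64(556), np.int64(-2), np.int64(-1)), (236, np.int64(551), np.int64(-2), np.int64(-3)), (238, np.int64(546), np.int64(-2), np.int64(-2)), (240, np.int64(541), np.int64(-2), np.int64(-1))]
```

View pics/c.png

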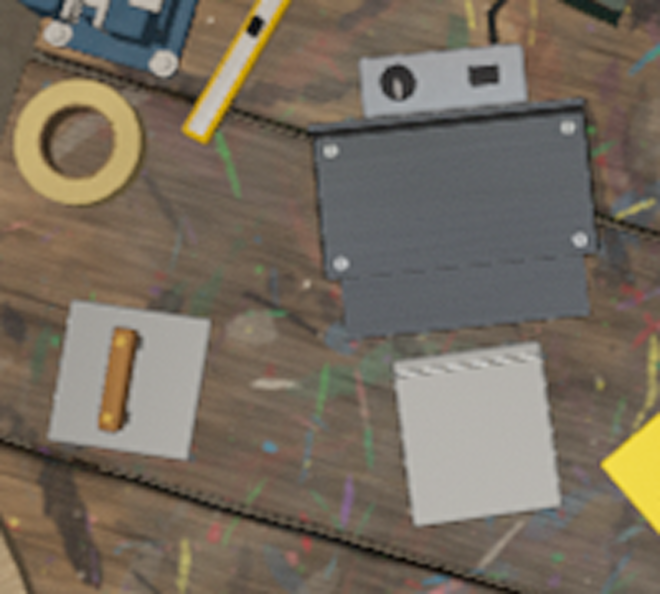

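The crop confirms the layout: plate yaw about 5° and pot about 7°. The ledge juts about 46 mm, leaving an 18 mm gap, and the handle is at (534, 300) mm. I'll add a helper that works out shifts in the tool frame, then start the approach.

```bash
cat >> h.py <<'E'
from scipy.spatial.transform import Rotation as Rn
def Rt(head,pitch=0):
    a=np.radians(head);p=np.radians(pitch);f=np.array([np.cos(a),np.sin(a),0]);u=np.array([0,0,1.])
    z=-np.cos(p)*u+np.sin(p)*f; y=np.cos(p)*f+np.sin(p)*u
    return np.stack([np.cross(y,z),y,z],1)
def cur(s=None):
    s=s or ctrl.observe(); q=s['orientation']; return np.array(s['position']),Rn.from_quat([q[1],q[2],q[3],q[0]]).as_matrix()
def delta(p,R,c=None):
    p0,R0=c or cur(); return np.r_[(R0.T@(np.array(p)-p0)*1000).round(1),Rn.from_matrix(R0.T@R).as_rotvec(degrees=True).round(1)]
E
python3 - <<'E'
from h import *
print(delta([.393,.034,.25],Rt(97)), delta([.393,.034,.123],Rt(97)))
E
```

```text
[-3.388e+02 -4.225e+02  4.210e+01 -1.000e-01 -0.000e+00 -3.290e+01] [-3.388e+02 -4.224e+02  1.691e+02 -1.000e-01 -0.000e+00 -3.290e+01]
```

```bash
python3 -m creep '[[-0.034,-0.042,0.004,0,0,-3.3,0.083],[-0.068,-0.084,0.008,0,0,-6.6,0.083],[-0.102,-0.127,0.013,0,0,-9.9,0.083],[-0.136,-0.169,0.017,0,0,-13.2,0.083],[-0.169,-0.211,0.021,0,0,-16.5,0.083],[-0.203,-0.253,0.025,0,0,-19.8,0.083],[-0.237,-0.296,0.029,0,0,-23,0.083],[-0.271,-0.338,0.034,0,0,-26.3,0.083],[-0.305,-0.38,0.038,0,0,-29.6,0.083],[-0.339,-0.422,0.042,0,0,-32.9,0.083]]' 20
python3 - <<'E'
from h import *
s=ctrl.observe();print(s['q'].round(3),s['position']);print(delta([.393,.034,.123],Rt(97)))
E
```

```text
t: 1.35
position: [0.3937, 0.0329, 0.2501]
orientation: [0.0, -0.062, 0.998, 0.0]
wrist_force: [1.0, 0.3, 0.1]
width: 0.0828
gripper_force: 0.0
[-0.068  0.233  1.931  0.     0.977 -1.763] [0.3936927  0.032898   0.25012444]
[6.000e-01 1.200e+00 1.271e+02 0.000e+00 0.000e+00 1.000e-01]
```

```bash
python3 -m creep '[[0,0,0.014,0,0,0,0.083],[0,0,0.028,0,0,0,0.083],[0,0,0.042,0,0,0,0.083],[0,0,0.056,0,0,0,0.083],[0,0,0.07,0,0,0,0.083],[0,0,0.084,0,0,0,0.083],[0,0,0.098,0,0,0,0.083],[0,0,0.112,0,0,0,0.083],[0,0,0.127,0,0,0,0.083],[0,0,0.127,0,0,0,0.083]]'
python3 - <<'E'
from h import *
s=ctrl.observe();print(s['q'].round(3),s['position'])
from scipy.optimize import least_squares
D=[([.4942,1.3461,1.3025],.6221,.2917,None),([.233,1.931,.977],.3905,.2501,None),([s['q'][1],s['q'][2],s['q'][4]],np.sqrt(np.sum(s['position'][:2]**2)-.0595**2),s['position'][2],None)]
# unknown: L1,L2,a ; h-L
A=[];b=[]
for q,r,z,_ in D:
    A.append([np.sin(q[0]),np.sin(q[0]+q[1]),1,0]);b.append(r)
    A.append([np.cos(q[0]),np.cos(q[0]+q[1]),0,1]);b.append(z)
x,res,_,_=np.linalg.lstsq(np.array(A),np.array(b),rcond=None);print(x,np.array(A)@x-b)
im,d=cap('scene','s1')
p0,R0=cur();print(delta([.425,.037,.123],Rt(96)),delta([.443,.0395,.123],Rt(95)))
E
```

```text
t: 2.6
position: [0.3931, 0.0346, 0.1226]
orientation: [-0.001, -0.061, 0.998, 0.0]
wrist_force: [0.4, 0.4, 0.7]
width: 0.0831
gripper_force: 0.0
[-0.064  0.489  2.077 -0.     0.578 -1.757] [0.39314846 0.03464923 0.12258513]
[ 0.5916728   0.38461617 -0.06380751 -0.10487402] [-0.03452807  0.02189898  0.0012143   0.00570242  0.03331377 -0.0276014 ]
[-31.7  -1.5   0.1   0.   -0.1   1. ] [-49.9  -1.2   0.    0.   -0.1   2. ]
```

View pics/s1.png

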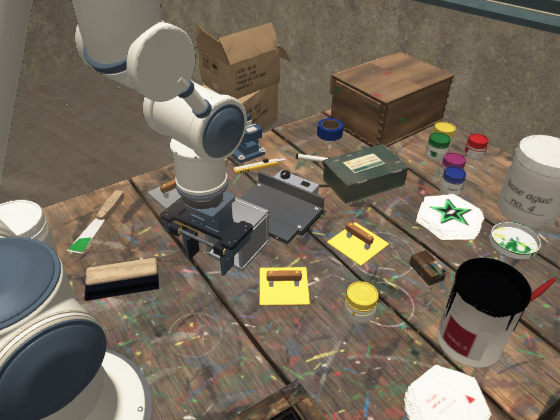

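The gripper is behind the open mouth and clear of the other things. Now I'll push slowly.

```bash
python3 -m creep '[[-0.01,0,0,0,0,0,0.083],[-0.018,0,0,0,0,0,0.083],[-0.024,-0.001,0,0,0,0.5,0.083],[-0.027,-0.001,0,0,0,1,0.083],[-0.03,-0.001,0,0,0,1.2,0.083],[-0.033,-0.001,0,0,0,1.4,0.083],[-0.036,-0.001,0,0,0,1.6,0.083],[-0.039,-0.001,0,0,0,1.8,0.083],[-0.041,-0.001,0,0,0,2,0.083],[-0.043,-0.001,0,0,0,2,0.083]]'
python3 - <<'E'
from h import *
s=ctrl.observe();print(s['q'].round(3),s['position'],s['wrist_force'])
im,d=cap('top','t1');P=pts('top',d)
cv2.imwrite('pics/t1c.png',cv2.resize(im[180:320,190:340],None,fx=4,fy=4)[:,:,::-1])
E
```

```text
t: 3.9
position: [0.4343, 0.039, 0.123]
orientation: [-0.002, -0.044, 0.999, 0.0]
wrist_force: [-10.5, -1.0, 8.7]
width: 0.0831
gripper_force: 5.2
[-0.047  0.518  1.977 -0.     0.651 -1.706] [0.43427768 0.03901297 0.12299755] [-10.51755439  -0.99749956   8.66436927]
```

View pics/t1c.png

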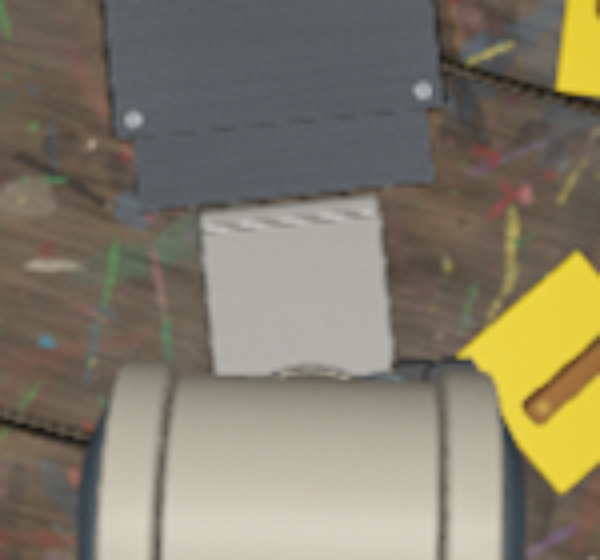

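```bash
python3 - <<'E'
from h import *
z=np.load('pics/t1.npz');d=z['d'];P=pts('top',d)
m=np.zeros(d.shape,bool);m[228:273,241:288]=1;m&=(P[...,2]>.075)&(P[...,2]<.13)
Q=P[m];A=np.c_[Q[:,:2]-Q[:,:2].mean(0),np.ones(len(Q))];print(np.linalg.lstsq(A,Q[:,2],rcond=None)[0],Q[:,0].min(),Q[:,0].max())
# far edge line of pot, ledge line
for u in (245,255,265,275,282):
    c=P[:,u];pe=[v for v in range(215,260) if c[v,2]>.08];le=[v for v in range(205,245) if .007<c[v,2]<.022]
    print(u,c[pe[0],:2].round(4),c[le[-1],:2].round(4))
E
```

```text
[-0.00299587  0.00063616  0.09902938] 0.47006603889081877 0.5651620812170023
245 [0.5572 0.0886] [0.5668 0.0946]
255 [0.5592 0.0665] [0.5688 0.0702]
265 [0.5612 0.0443] [0.571  0.0461]
275 [0.563 0.022] [0.573  0.0219]
282 [0.565  0.0064] [0.5729 0.0049]
```

```bash
python3 -m creep '[[-0.001,0,0,0,0,0,0.083],[-0.002,0,0,0,0,0,0.083],[-0.003,0,0,0,0,0,0.083],[-0.004,0,0,0,0,0,0.083],[-0.005,0,0,0,0,0,0.083],[-0.006,0,0,0,0,0,0.083],[-0.007,0,0,0,0,0,0.083],[-0.0077,0,0,0,0,0,0.083],[-0.0084,0,0,0,0,0,0.083],[-0.0091,0,0,0,0,0,0.083]]'
python3 -c "
from h import *
s=ctrl.observe();print(s['q'].round(3),s['position'],s['wrist_force'],s['ft_torque'])"
```

```text
t: 5.2
position: [0.4412, 0.0396, 0.1229]
orientation: [-0.004, -0.044, 0.999, 0.0]
wrist_force: [-24.4, -6.9, 20.9]
width: 0.0829
gripper_force: 12.4
[-4.500e-02  5.240e-01  1.957e+00 -1.000e-03  6.680e-01 -1.703e+00] [0.44120731 0.03964318 0.1228556 ] [-24.37369746  -6.91526125  20.88026756] [-0.79595148  3.15001903  0.03286141]
```

```bash
cat > kin.py <<'E'
import numpy as np
D=[(.4942,1.3461,1.3025,.27275,.56207,.29168),(.233,1.931,.977,.3937,.0329,.2501),(.489,2.077,.578,.39315,.03465,.1226),(.518,1.977,.651,.43428,.03901,.1230),(.524,1.957,.668,.4412,.03964,.12286)]
A=[];b=[]
for q2,q3,q5,x,y,z in D:
    r=np.sqrt(x*x+y*y-.0595**2);s=q2+q3
    A.append([np.sin(q2),np.sin(s),np.cos(s),1,0]);b.append(r)
    A.append([np.cos(q2),np.cos(s),-np.sin(s),0,1]);b.append(z)
A=np.array(A);b=np.array(b);X=np.linalg.lstsq(A,b,rcond=None)[0];R=A@X-b
if __name__=='__main__':print(X,R.round(4),np.linalg.svd(A)[1])
E
python3 kin.py
```

```text
[ 0.59351757  0.38515989  0.11888014  0.00065846 -0.01365948] [-0.0001  0.      0.     -0.0002 -0.0008 -0.0001 -0.0003 -0.      0.0011
  0.0003] [3.84017556 3.13318301 0.47267831 0.42797689 0.17212457]
```

```bash
python3 -m creep '[[0.012,0,0,0,0,0,0.083],[0.035,0,-0.002,0,0,0,0.083],[0.04,0,-0.05,0,0,0,0.06],[0.04,0,-0.1,0,0,5,0.06],[0.04,0,-0.12,0,0,15.5,0.06],[0.04,0,-0.12,0,0,26,0.06],[0.04,0,-0.12,0,0,36.5,0.06],[0.04,0,-0.12,0,0,47,0.06],[0.04,0,-0.12,0,0,57.5,0.06],[0.04,0,-0.12,0,0,68,0.06]]'
python3 - <<'E'
from h import *
from kin import X
s=ctrl.observe();print(s['q'].round(3),s['position'],s['wrist_force'])
im,d=cap('top','t2');P=pts('top',d)
for Lt in (.2,.25,.3): # feasibility of pitched pose at TCP (r,z)
  for th in (20,30,40,50):
    t=np.radians(th); r,z=.40,.15
    wr=r-Lt*np.sin(t)-X[3]; wz=z+Lt*np.cos(t)-(X[4]+Lt)
    L2=np.hypot(X[1],X[2]);D=np.hypot(wr,wz);print(Lt,th,'D',D.round(3),'minD(q3=2.67)',)
q3=2.67;e=np.array([X[1]*np.sin(q3)+X[2]*np.cos(q3),X[0]+X[1]*np.cos(q3)-X[2]*np.sin(q3)]);print(np.hypot(*e))
m=np.zeros(d.shape,bool);m[200:330,190:340]=1
print(rect(P,m&(P[...,2]>.085)&(P[...,2]<.11)))
for u in (245,255,265,275,282):
    c=P[:,u];pe=[v for v in range(215,260) if .08<c[v,2]<.12];le=[v for v in range(205,245) if .007<c[v,2]<.022]
    print(u,c[pe[0],:2].round(4),c[le[-1],:2].round(4))
E
```

```text
t: 6.45
position: [0.4054, 0.0362, 0.2432]
orientation: [0.0, 0.525, 0.851, 0.0]
wrist_force: [-0.1, 0.2, -1.2]
width: 0.0603
gripper_force: 0.0
[-0.058  0.26   1.916  0.     0.965 -0.523] [0.40538798 0.03618208 0.24316521] [-0.07364239  0.1802458  -1.22910657]
0.2 20 D 0.364 minD(q3=2.67)
0.2 30 D 0.329 minD(q3=2.67)
0.2 40 D 0.295 minD(q3=2.67)
0.2 50 D 0.263 minD(q3=2.67)
0.25 20 D 0.347 minD(q3=2.67)
0.25 30 D 0.304 minD(q3=2.67)
0.25 40 D 0.261 minD(q3=2.67)
0.25 50 D 0.221 minD(q3=2.67)
0.3 20 D 0.331 minD(q3=2.67)
0.3 30 D 0.278 minD(q3=2.67)
0.3 40 D 0.227 minD(q3=2.67)
0.3 50 D 0.179 minD(q3=2.67)
0.20818549023199834
(array([513. ,  46.7]), array([112. , 101.8]), 4.95, 1973, np.float64(0.099))
245 [0.5639 0.0886] [0.5692 0.0944]
255 [0.5658 0.0664] [0.5713 0.0703]
265 [0.5677 0.0442] [0.5734 0.0461]
275 [0.5697 0.0219] [0.5755 0.0218]
282 [0.5714 0.0065] [0.5776 0.0049]
```

```bash
python3 -c "
from h import *
print(delta([.38,.036,.22],Rt(5,30)))"
```

```text
[ 11.  -22.9  23.2 -29.7  -5.5  20.6]
```

```bash
python3 -m creep '[[0.003,-0.006,0.006,-7.4,-1.4,5.2,0.06],[0.006,-0.012,0.012,-14.8,-2.8,10.3,0.06],[0.008,-0.018,0.018,-22.2,-4.1,15.5,0.06],[0.011,-0.023,0.023,-29.7,-5.5,20.6,0.06],[0.011,-0.023,0.023,-29.7,-5.5,20.6,0.06],[0.011,-0.023,0.023,-29.7,-5.5,20.6,0.06],[0.011,-0.023,0.023,-29.7,-5.5,20.6,0.06],[0.011,-0.023,0.023,-29.7,-5.5,20.6,0.06],[0.011,-0.023,0.023,-29.7,-5.5,20.6,0.06],[0.011,-0.023,0.023,-29.7,-5.5,20.6,0.06]]'
python3 - <<'E'
from h import *
from kin import X
s=ctrl.observe();q=s['q'];p=s['position'];print(q.round(3),p)
r=np.sqrt(p[0]**2+p[1]**2-.0595**2);S=q[1]+q[2];t=np.pi-S-q[4];print('pitch',np.degrees(t))
wr=X[0]*np.sin(q[1])+X[1]*np.sin(S)+X[2]*np.cos(S)+X[3];wz=X[0]*np.cos(q[1])+X[1]*np.cos(S)-X[2]*np.sin(S)
Lt=(r-wr)/np.sin(t);h=X[4]+Lt;print('Lt',Lt,'h',h,'check',p[2],h+wz-Lt*np.cos(t))
from scipy.optimize import fsolve
def ik(r,z,th):
    t=np.radians(th);a,b=r-Lt*np.sin(t)-X[3],z+Lt*np.cos(t)-h
    f=lambda v:[X[0]*np.sin(v[0])+X[1]*np.sin(v.sum())+X[2]*np.cos(v.sum())-a,X[0]*np.cos(v[0])+X[1]*np.cos(v.sum())-X[2]*np.sin(v.sum())-b]
    v,_,ok,_=fsolve(f,[.3,2.0],full_output=1);return np.r_[v,np.pi-t-v.sum()].round(2),ok
for th in (30,40,50,60):
  for r,z in ((.40,.10),(.40,.13),(.40,.16),(.40,.2),(.43,.14)): print(th,r,z,ik(r,z,th))
E
```

```text
t: 7.75
position: [0.3804, 0.0356, 0.2203]
orientation: [0.173, 0.646, 0.718, 0.193]
wrist_force: [-0.2, 0.9, -0.8]
width: 0.0598
gripper_force: 0.0
[-0.159  0.198  2.344  0.971  0.159 -1.194] [0.38035807 0.03558121 0.22034526]
pitch 25.25446392812027
Lt 0.329257964388997 h 0.315598480379916 check 0.2203452624685666 0.21462942117832423
30 0.4 0.1 (array([ 0.75,  2.53, -0.65]), 1)
30 0.4 0.13 (array([ 0.6 ,  2.49, -0.48]), 1)
30 0.4 0.16 (array([ 0.46,  2.45, -0.3 ]), 1)
30 0.4 0.2 (array([ 0.3 ,  2.39, -0.07]), 1)
30 0.43 0.14 (array([ 0.53,  2.4 , -0.32]), 1)
40 0.4 0.1 (array([ 1.45,  2.88, -1.89]), 1)
40 0.4 0.13 (array([ 0.99,  2.72, -1.27]), 1)
40 0.4 0.16 (array([ 0.73,  2.66, -0.95]), 1)
40 0.4 0.2 (array([ 0.46,  2.57, -0.58]), 1)
40 0.43 0.14 (array([ 0.75,  2.57, -0.88]), 1)
50 0.4 0.1 (array([ 1.6 ,  2.84, -2.17]), 5)
50 0.4 0.13 (array([ 1.4 ,  2.84, -1.97]), 4)
50 0.4 0.16 (array([ 1.21,  2.84, -1.78]), 5)
50 0.4 0.2 (array([ 0.99,  2.84, -1.57]), 5)
50 0.43 0.14 (array([ 1.37,  2.84, -1.94]), 4)
60 0.4 0.1 (array([ 1.99,  2.84, -2.74]), 5)
60 0.4 0.13 (array([ 1.75,  2.84, -2.49]), 4)
60 0.4 0.16 (array([ 1.49,  2.84, -2.24]), 5)
60 0.4 0.2 (array([ 1.17,  2.85, -1.92]), 4)
60 0.43 0.14 (array([ 1.65,  2.84, -2.39]), 5)
```

```bash
cat > fk.py <<'E'
from h import *
from kin import X,D
from scipy.optimize import least_squares
Rot=lambda ax,a:Rn.from_euler(ax,a).as_matrix()
def fk(q,Lt=.33,d=.0595,g=None):
    R=Rot('z',q[0])@Rot('y',q[1]+q[2])@Rot('z',q[3])@Rot('y',q[4])@Rot('z',q[5])@Rot('z',np.pi/2)
    S=q[1]+q[2]
    p=np.array([X[0]*np.sin(q[1])+X[1]*np.sin(S)+X[2]*np.cos(S)+X[3],d,X[0]*np.cos(q[1])+X[1]*np.cos(S)-X[2]*np.sin(S)+X[4]+Lt])
    return Rot('z',q[0])@p+Lt*R[:,2],R
lo=np.array([-2.91,-.82,.22,-1.22,.12,-3.08]);hi=np.array([2.91,2.16,2.67,4.37,2.79,3.08])
def ik(p,R,q0,Lt):
    def f(q):
        a,B=fk(q,Lt);return np.r_[(a-p)*10,Rn.from_matrix(B.T@R).as_rotvec()]
    r=least_squares(f,np.clip(q0,lo+.01,hi-.01),bounds=(lo,hi));return r.x,np.abs(r.fun).max()
piv=np.array([568.8,51.6])/1000;f5=np.array([np.cos(np.radians(5)),np.sin(np.radians(5))])
def pose(phi,th,ins=.022,g=.08,clear=0):
    "TCP pose with inner finger under the rim's inner edge"
    a,t=np.radians(phi),np.radians(th)
    E=.112*np.array([-np.cos(a),np.sin(a)])+.076*np.array([np.sin(a),np.cos(a)])+[0,.014]
    zd=np.array([np.sin(t),-np.cos(t)]);yd=np.array([np.cos(t),np.sin(t)])
    T=E+ins*zd-.078*zd+(g/2-clear)*yd
    return np.r_[piv+T[0]*f5,T[1]],Rt(5,th)
E
python3 - <<'E'
from fk import *
s=ctrl.observe();q=s['q'];p,R=cur(s)
for d,Lt in((.0595,.33),(.0595,.3),(.0595,.25)):
    a,B=fk(q,Lt,d);print(Lt,((a-p)*1000).round(1),Rn.from_matrix(B.T@R).as_rotvec(degrees=True).round(2))
r=least_squares(lambda L:(fk(q,L[0])[0]-p),[.3]);Lt=r.x[0];print(Lt,r.fun)
for phi,th,c in((0,30,.015),(0,30,0),(0,40,0),(10,35,0),(20,40,0),(30,42,0),(40,45,0),(45,45,0)):
    P,RR=pose(phi,th,clear=c);v,e=ik(P,RR,q,Lt);q=v;print(phi,th,P.round(3),v.round(2),e.round(4))
E
```

```text
0.33 [27.3  2.9  7.2] [-0.  0.  0.]
0.3 [12.4  1.3  3.2] [-0.  0.  0.]
0.25 [-12.5  -1.3  -3.6] [-0.  0.  0.]
0.2752217953981388 [ 4.81931257e-05  4.69500840e-06 -1.80357940e-04]
0 30 [0.451 0.041 0.151] [-0.1   0.47  2.27  2.48  0.15 -2.65] 0.0
0 30 [0.464 0.042 0.158] [-0.09  0.46  2.24  2.23  0.12 -2.39] 0.0056
0 40 [0.452 0.041 0.159] [-0.12  0.54  2.39  2.85  0.49 -3.05] 0.0
10 35 [0.473 0.043 0.177] [-0.1   0.43  2.26  2.52  0.18 -2.68] 0.0
20 40 [0.485 0.044 0.192] [-0.1   0.43  2.27  2.68  0.27 -2.84] 0.0
30 42 [0.502 0.046 0.204] [-0.09  0.41  2.24  2.67  0.27 -2.82] 0.0
40 45 [0.521 0.047 0.212] [-0.09  0.42  2.22  2.72  0.31 -2.87] 0.0
45 45 [0.532 0.048 0.215] [-0.08  0.42  2.19  2.69  0.28 -2.83] 0.0
```

```bash
cat >> fk.py <<'E'
LT=.2752
def seq(L,c=None):
    c=c or cur()
    for P,R in L: print(delta(P,R,c))
E
python3 - <<'E'
from fk import *
q=ctrl.observe()['q'];k=dict(ins=.018,g=.088)
L=[pose(0,30,clear=.02,**k)];c0=L[0]
seq(L)
print('from there');seq([pose(0,30,clear=.008,**k),pose(0,31,clear=0,**k)]+[pose(a,30+a/3,**k) for a in (2,4,6,8,10,12,15,18)],c=c0)
for a in (0,5,10,18):
    v,e=ik(*pose(a,30+a/3,**k),q,LT);q=v;print(v.round(2),e)
E
```

```text
[-1.6 25.5 91.5  0.1 -0.5  0.8]
from there
[ 0. 12.  0.  0.  0.  0.]
[-0.  18.9 -0.8 -1.  -0.  -0. ]
[-0.  23.6 -2.5 -0.7  0.   0. ]
[ 0.  27.2 -4.8 -1.3  0.   0. ]
[ 0.  30.9 -7.  -2.   0.  -0. ]
[-0.  34.7 -9.  -2.7  0.   0. ]
[ -0.   38.5 -10.9  -3.3   0.   -0. ]
[ -0.   42.3 -12.5  -4.    0.    0. ]
[  0.   48.1 -14.7  -5.    0.    0. ]
[ -0.   54.  -16.5  -6.    0.    0. ]
[-0.1   0.44  2.23  2.08  0.12 -2.24] 0.010799944572950148
[-0.1   0.42  2.23  2.11  0.12 -2.27] 0.00668633006929271
[-0.09  0.41  2.22  2.15  0.12 -2.3 ] 0.0021274540981141045
[-0.09  0.39  2.22  2.26  0.14 -2.41] 2.2457743997783552e-10
```

```bash
python3 -m creep '[[0,0.004,0.014,0,0,0,0.088],[0,0.008,0.028,0,0,0,0.088],[0,0.012,0.042,0,0,0,0.088],[0,0.016,0.056,0,0,0,0.088],[-0.001,0.02,0.07,0,0,0,0.088],[-0.001,0.023,0.082,0,-0.3,0.4,0.088],[-0.0015,0.0255,0.0915,0,-0.5,0.8,0.088],[-0.0015,0.0255,0.0915,0,-0.5,0.8,0.088],[-0.0015,0.0255,0.0915,0,-0.5,0.8,0.088],[-0.0015,0.0255,0.0915,0,-0.5,0.8,0.088]]' 10
python3 - <<'E'
from fk import *
print(ctrl.observe()['q'].round(2),ctrl.observe()['wrist_force'])
k=dict(ins=.018,g=.088);seq([pose(0,30,clear=.02,**k)])
im,d=cap('scene','s2');cv2.imwrite('pics/s2c.png',cv2.resize(im[60:340,110:390],None,fx=2.1,fy=2.1)[:,:,::-1])
E
```

```text
t: 9.0
position: [0.4476, 0.0411, 0.1541]
orientation: [0.175, 0.652, 0.712, 0.191]
wrist_force: [-0.2, 0.1, -0.1]
width: 0.0879
gripper_force: 0.0
[-0.1   0.46  2.28  2.47  0.15 -2.63] [-0.24780879  0.14482775 -0.0848219 ]
[-0.1  0.3  0.3  0.1  0.   0. ]
```

View pics/s2c.png

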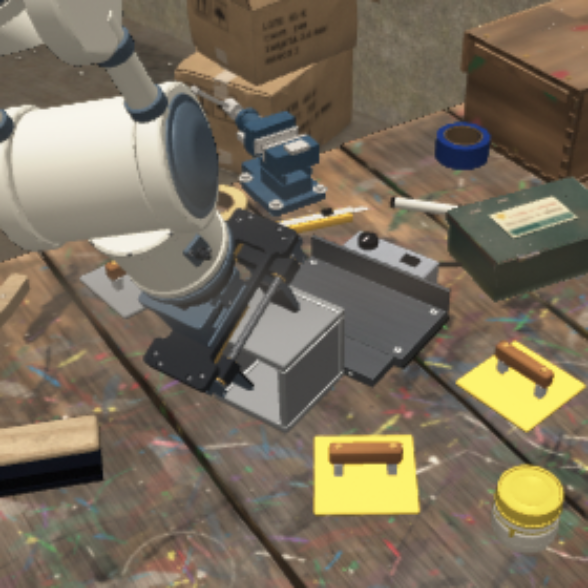

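The lower finger is at the mouth (crop 235,380) and the upper one is above the top wall (285,295). I'll hook the wall and start tipping.

```bash
python3 -m creep '[[0,0.012,0,0,0,0,0.088],[0,0.019,-0.001,-1,0,0,0.088],[0,0.0236,-0.0025,-0.7,0,0,0.088],[0,0.0272,-0.0048,-1.3,0,0,0.088],[0,0.0309,-0.007,-2,0,0,0.088],[0,0.0347,-0.009,-2.7,0,0,0.088],[0,0.0385,-0.0109,-3.3,0,0,0.088],[0,0.0423,-0.0125,-4,0,0,0.088],[0,0.0481,-0.0147,-5,0,0,0.088],[0,0.054,-0.0165,-6,0,0,0.088]]'
python3 - <<'E'
from fk import *
s=ctrl.observe();q=s['q'];print(q.round(2),s['ft_torque'])
im,d=cap('scene','s3');cv2.imwrite('pics/s3c.png',cv2.resize(im[60:340,110:390],None,fx=2.1,fy=2.1)[:,:,::-1])
k=dict(ins=.018,g=.088);c=cur();L=[(a,min(36+(a-18)/27*10,46)) for a in (21,24,27,30,33,36,38,40,42,44)]
seq([pose(18,36,**k)]);print();seq([pose(a,t,**k) for a,t in L],c=c)
for a,t in L[::3]:
    v,e=ik(*pose(a,t,**k),q,LT);q=v;print(v.round(2),e)
E
```

```text
t: 10.3
position: [0.4864, 0.0444, 0.1954]
orientation: [0.209, 0.642, 0.701, 0.228]
wrist_force: [-1.0, -0.8, -2.3]
width: 0.0879
gripper_force: 0.9
[-0.09  0.39  2.22  2.29  0.14 -2.43] [-0.17313406  0.65503845 -0.06041902]
[-0.  -0.7  0.1  0.2  0.   0. ]

[-0.   5.2 -0.7 -0.9  0.   0. ]
[-0.  11.1 -1.2 -2.   0.   0. ]
[-0.  17.  -1.3 -3.1  0.   0. ]
[-0.  22.7 -1.  -4.3  0.   0. ]
[-0.  28.4 -0.3 -5.4  0.   0. ]
[-0.  34.   0.8 -6.5  0.   0. ]
[-0.  37.7  1.7 -7.2  0.   0. ]
[-0.  41.3  2.8 -8.   0.   0. ]
[-0.  44.9  4.1 -8.7  0.   0. ]
[-0.  48.4  5.6 -9.4  0.   0. ]
[-0.09  0.39  2.21  2.33  0.15 -2.48] 1.0547118733938987e-14
[-0.09  0.39  2.21  2.5   0.19 -2.65] 5.551115123125783e-15
[-0.09  0.4   2.21  2.62  0.24 -2.77] 3.3306690738754696e-15
[-0.09  0.41  2.2   2.7   0.29 -2.83] 5.050851171317427e-12
```

View pics/s3c.png

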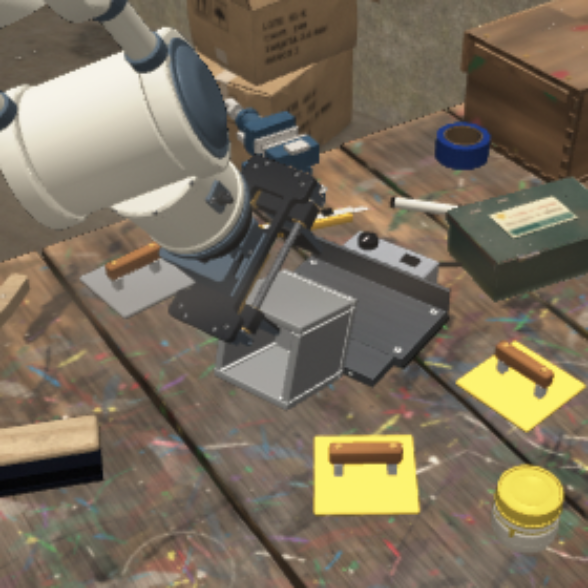

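The pot is tilting about 15–18° with its base edge at the fence. I'll keep lifting.

```bash
python3 -m creep '[[0,0.0052,-0.0007,-0.9,0,0,0.088],[0,0.0111,-0.0012,-2,0,0,0.088],[0,0.017,-0.0013,-3.1,0,0,0.088],[0,0.0227,-0.001,-4.3,0,0,0.088],[0,0.0284,-0.0003,-5.4,0,0,0.088],[0,0.034,0.0008,-6.5,0,0,0.088],[0,0.0377,0.0017,-7.2,0,0,0.088],[0,0.0413,0.0028,-8,0,0,0.088],[0,0.0449,0.0041,-8.7,0,0,0.088],[0,0.0449,0.0041,-8.7,0,0,0.088]]'
python3 - <<'E'
from fk import *
s=ctrl.observe();q=s['q'];print(q.round(2))
im,d=cap('scene','s4');P=pts('scene',d)
# side wall (own -y face) corners: fit planes of pot: side wall points z>0.02 near y small
f=np.r_[f5,0];l=np.array([-f5[1],f5[0],0]);Q=(P-np.r_[piv,0]);sx=Q@f;ly=Q@l;zz=P[...,2]
m=(d>0)&(np.abs(ly+.05)<.007)&(sx>-.14)&(sx<.12)&(zz>.006)&(zz<.17)
m2=m.astype(np.uint8);print(m.sum());
a=np.c_[sx[m],zz[m]].astype(np.float32)*1000
hull=cv2.convexHull(a);ap=cv2.approxPolyDP(hull,8,True);print(ap[:,0].round(0).tolist(),cv2.minAreaRect(a),'piv frame s,z')
seq([pose(42,36+24/2.7,ins=.018,g=.088)])
seq([pose(42,36+24/2.7,ins=.018,g=.088-x) for x in (.02,.04,.06,.07)])
E
```

```text
t: 11.6
position: [0.5249, 0.0478, 0.2182]
orientation: [0.257, 0.625, 0.682, 0.281]
wrist_force: [-0.4, 0.2, -0.6]
width: 0.0882
gripper_force: 0.2
[-0.09  0.41  2.21  2.68  0.27 -2.81]
1209
[[119.0, 13.0], [-28.0, 149.0], [-93.0, 78.0], [-16.0, 7.0]] ((11.65597152709961, 45.736167907714844), (100.25314331054688, 202.1885223388672), 46.774051666259766) piv frame s,z
[-0.1  1.  -0.1 -0.1  0.  -0. ]
[-0.1 -9.  -0.1 -0.1  0.  -0. ]
[ -0.1 -19.   -0.1  -0.1   0.   -0. ]
[ -0.1 -29.   -0.1  -0.1   0.   -0. ]
[ -0.1 -34.   -0.   -0.1   0.   -0. ]
```

```bash
python3 -m creep '[[0,-0.002,0,0,0,0,0.08],[0,-0.006,0,0,0,0,0.072],[0,-0.01,0,0,0,0,0.064],[0,-0.014,0,0,0,0,0.056],[0,-0.018,0,0,0,0,0.048],[0,-0.022,0,0,0,0,0.04],[0,-0.026,0,0,0,0,0.032],[0,-0.03,0,0,0,0,0.026],[0,-0.032,0,0,0,0,0.022],[0,-0.033,0,0,0,0,0.02]]' 12
python3 - <<'E'
from fk import *
s=ctrl.observe();q=s['q'];print(q.round(2))
im,d=cap('scene','s5');P=pts('scene',d)
cv2.imwrite('pics/s5c.png',cv2.resize(im[60:340,110:390],None,fx=2.1,fy=2.1)[:,:,::-1])
f=np.r_[f5,0];l=np.array([-f5[1],f5[0],0]);Q=(P-np.r_[piv,0]);sx=Q@f;ly=Q@l;zz=P[...,2]
m=(d>0)&(np.abs(ly+.05)<.007)&(sx>-.14)&(sx<.12)&(zz>.02)&(zz<.17)
a=np.c_[sx[m],zz[m]].astype(np.float32)*1000
ap=cv2.approxPolyDP(cv2.convexHull(a),8,True);print(ap[:,0].round(0).tolist())
E
```

```text
t: 12.9
position: [0.5013, 0.0458, 0.1948]
orientation: [0.257, 0.625, 0.682, 0.28]
wrist_force: [-1.2, 0.5, -0.7]
width: 0.0202
gripper_force: 0.1
[-0.1   0.46  2.29  2.8   0.4  -2.96]
[[55.0, 68.0], [-25.0, 149.0], [-93.0, 77.0], [-26.0, 21.0], [6.0, 23.0]]
```

View pics/s5c.png

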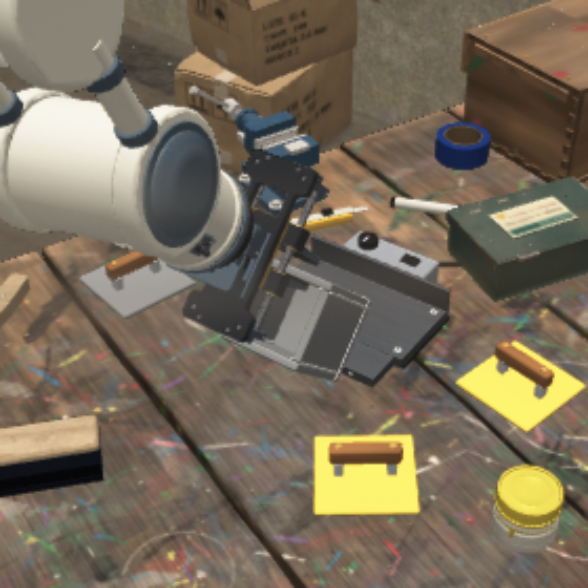

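The pot is at about 43°, its wall held loosely between the fingers (crop 300,270). I'll compute the gripped arc down.

```bash
python3 - <<'E'
from fk import *
q=ctrl.observe()['q'];k=dict(ins=.018,g=.010);c=cur()
for a in (43,45,47,49,51,53,55,57,59,61,64,67,70,73,76,79,82,85,87,89):
    P=pose(a,90-a,**k);v,e=ik(*P,q,LT);q=v;print(a,delta(*P,c),v.round(2),e.round(4))
E
```

```text
43 [-0.1 -5.   1.1 -2.3  0.  -0. ] [-0.11  0.5   2.32  2.85  0.51 -3.02] 0.0
45 [-0.1  1.1  3.8 -0.3  0.  -0. ] [-0.1   0.48  2.28  2.81  0.41 -2.97] 0.0
47 [-0.1  7.1  6.7  1.7  0.  -0. ] [-0.09  0.45  2.24  2.75  0.32 -2.89] 0.0
49 [-0.1 12.9  9.8  3.7  0.  -0. ] [-0.08  0.44  2.2   2.64  0.23 -2.78] 0.0
51 [-0.1 18.7 13.1  5.7  0.  -0. ] [-0.08  0.42  2.16  2.42  0.16 -2.55] 0.0
53 [-0.1 24.3 16.6  7.7  0.  -0. ] [-0.08  0.42  2.13  1.97  0.12 -2.11] 0.0097
55 [-0.1 29.8 20.3  9.7  0.  -0. ] [-0.07  0.41  2.08  1.05  0.12 -1.18] 0.0128
57 [-0.1 35.2 24.2 11.7  0.  -0. ] [-0.06  0.41  2.04  0.59  0.14 -0.71] 0.0
59 [-0.1 40.4 28.3 13.7  0.  -0. ] [-0.05  0.41  2.    0.36  0.21 -0.48] 0.0
61 [-0.1 45.5 32.6 15.7  0.  -0. ] [-0.05  0.42  1.96  0.25  0.27 -0.36] 0.0
64 [-0.1 52.8 39.3 18.7  0.  -0. ] [-0.04  0.43  1.9   0.16  0.37 -0.26] 0.0
67 [-0.1 59.8 46.4 21.7  0.  -0. ] [-0.04  0.44  1.84  0.11  0.46 -0.21] 0.0
70 [-0.1 66.4 53.8 24.7  0.  -0. ] [-0.03  0.46  1.78  0.08  0.56 -0.17] 0.0
73 [-0.1 72.6 61.6 27.7  0.  -0. ] [-0.02  0.48  1.72  0.05  0.65 -0.15] 0.0
76 [-0.1 78.4 69.7 30.7  0.  -0. ] [-0.02  0.5   1.66  0.04  0.73 -0.13] 0.0
79 [-0.1 83.8 78.1 33.7  0.  -0. ] [-0.01  0.53  1.6   0.03  0.82 -0.12] 0.0
82 [-0.1 88.7 86.7 36.7  0.  -0. ] [-0.01  0.56  1.55  0.02  0.9  -0.11] 0.0
85 [-0.1 93.1 95.6 39.7  0.  -0. ] [-0.01  0.59  1.49  0.01  0.98 -0.1 ] 0.0
87 [-1.000e-01  9.580e+01  1.017e+02  4.170e+01  0.000e+00 -0.000e+00] [-0.    0.61  1.44  0.01  1.04 -0.09] 0.0
89 [-1.000e-01  9.830e+01  1.079e+02  4.370e+01  0.000e+00 -0.000e+00] [-0.    0.63  1.4   0.    1.09 -0.09] 0.0
```

```bash
python3 -m creep '[[0,0,0.003,-0.3,0,0,0.014],[0,0.0011,0.0038,-0.3,0,0,0.006],[0,0.0011,0.0038,-0.3,0,0,0.006],[0,0.0025,0.0045,0.2,0,0,0.006],[0,0.004,0.0052,0.7,0,0,0.006],[0,0.007,0.0067,1.7,0,0,0.006],[0,0.01,0.0082,2.7,0,0,0.006],[0,0.0129,0.0098,3.7,0,0,0.006],[0,0.0158,0.0114,4.7,0,0,0.006],[0,0.0187,0.0131,5.7,0,0,0.006]]' 8
python3 - <<'E'
from fk import *
s=ctrl.observe();print(s['q'].round(2))
k=dict(ins=.018,g=.010);c=cur()
for a in (51,52,53,54,55,56,57,58): print(a,delta(*pose(a,90-a,**k),c))
E
```

```text
t: 14.2
position: [0.5238, 0.0476, 0.1989]
orientation: [0.226, 0.637, 0.695, 0.246]
wrist_force: [-1.5, 1.0, -6.2]
width: 0.0105
gripper_force: 8.0
[-0.08  0.42  2.16  2.42  0.15 -2.55]
51 [ 0.1 -0.3  0.1 -0.   0.1  0. ]
52 [ 0.1  2.7  1.6  1.   0.1 -0. ]
53 [ 0.1  5.7  3.1  2.   0.1 -0. ]
54 [ 0.1  8.6  4.6  3.   0.1 -0. ]
55 [ 0.1 11.5  6.2  4.   0.1 -0. ]
56 [ 0.1 14.4  7.8  5.   0.1 -0. ]
57 [ 0.1 17.3  9.5  6.   0.1 -0. ]
58 [ 0.1 20.1 11.3  7.   0.1 -0. ]
```

```bash
python3 -m creep '[[0,0.0017,0.001,0.6,0,0,0.006],[0,0.0034,0.002,1.2,0,0,0.006],[0,0.0052,0.0028,1.8,0,0,0.006],[0,0.0069,0.0037,2.4,0,0,0.006],[0,0.0086,0.0046,3,0,0,0.006],[0,0.0103,0.0056,3.6,0,0,0.006],[0,0.012,0.0065,4.2,0,0,0.006],[0,0.0138,0.0075,4.8,0,0,0.006],[0,0.0155,0.0085,5.4,0,0,0.006],[0,0.0173,0.0095,6,0,0,0.006]]'
python3 - <<'E'
from fk import *
s=ctrl.observe();print(s['q'].round(2))
k=dict(ins=.018,g=.010);c=cur()
for a in (57,59,61,63,65,67,69,71,73,75,77): print(a,delta(*pose(a,90-a,**k),c))
E
```

```text
t: 15.45
position: [0.5447, 0.0492, 0.2038]
orientation: [0.194, 0.647, 0.706, 0.21]
wrist_force: [-0.5, -2.4, 5.4]
width: 0.0103
gripper_force: 8.1
[-0.06  0.41  2.04  0.59  0.14 -0.71]
57 [ 0.3 -2.1  0.3  0.3  0.1  0. ]
59 [0.3 3.8 3.3 2.3 0.1 0. ]
61 [0.3 9.7 6.5 4.3 0.1 0. ]
63 [ 0.3 15.4  9.8  6.3  0.1  0. ]
65 [ 0.3 21.  13.4  8.3  0.1  0. ]
67 [ 0.3 26.5 17.1 10.3  0.1  0. ]
69 [ 0.3 31.8 21.1 12.3  0.1  0. ]
71 [ 0.3 37.  25.2 14.3  0.1  0. ]
73 [ 0.3 42.  29.5 16.3  0.1  0. ]
75 [ 0.3 46.9 34.  18.3  0.1  0. ]
77 [ 0.3 51.7 38.7 20.3  0.1  0. ]
```

```bash
python3 -m creep '[[0,0.0055,0.003,2,0,0,0.006],[0,0.0113,0.0062,4,0,0,0.006],[0,0.017,0.0095,6,0,0,0.006],[0,0.0226,0.0131,8,0,0,0.006],[0,0.0281,0.0168,10,0,0,0.006],[0,0.0334,0.0208,12,0,0,0.006],[0,0.0386,0.0249,14,0,0,0.006],[0,0.0436,0.0292,16,0,0,0.006],[0,0.0485,0.0337,18,0,0,0.006],[0,0.0533,0.0384,20,0,0,0.006]]'
python3 - <<'E'
from fk import *
s=ctrl.observe();print(s['q'].round(2))
im,d=cap('scene','s6');P=pts('scene',d)
cv2.imwrite('pics/s6c.png',cv2.resize(im[60:340,110:390],None,fx=2.1,fy=2.1)[:,:,::-1])
f=np.r_[f5,0];l=np.array([-f5[1],f5[0],0]);Q=(P-np.r_[piv,0]);sx=Q@f;ly=Q@l;zz=P[...,2]
m=(d>0)&(np.abs(ly+.05)<.007)&(sx>-.14)&(sx<.12)&(zz>.025)&(zz<.17)
a=np.c_[sx[m],zz[m]].astype(np.float32)*1000
ap=cv2.approxPolyDP(cv2.convexHull(a),8,True);print(ap[:,0].round(0).tolist())
k=dict(ins=.018,g=.010);c=cur()
for a in (77,79,81,83,85,87,88,89,90): print(a,delta(*pose(a,90-a,**k),c))
E
```

```text
t: 16.7
position: [0.6107, 0.0548, 0.201]
orientation: [0.079, 0.671, 0.732, 0.085]
wrist_force: [3.3, -3.1, 5.3]
width: 0.0103
gripper_force: 8.0
[-0.02  0.51  1.64  0.03  0.76 -0.13]
[[77.0, 29.0], [60.0, 138.0], [-36.0, 123.0], [-20.0, 28.0]]
77 [ 0.5 -2.7  0.4  0.2  0.1 -0. ]
79 [ 0.5  3.2  3.3  2.2  0.1 -0. ]
81 [ 0.5  9.1  6.5  4.2  0.1 -0. ]
83 [ 0.5 14.8  9.8  6.2  0.1 -0. ]
85 [ 0.5 20.4 13.4  8.2  0.1 -0. ]
87 [ 0.5 25.9 17.1 10.2  0.1 -0. ]
88 [ 0.5 28.6 19.1 11.2  0.1 -0. ]
89 [ 0.5 31.2 21.1 12.2  0.1 -0. ]
90 [ 0.5 33.8 23.1 13.2  0.1 -0. ]
```

View pics/s6c.png

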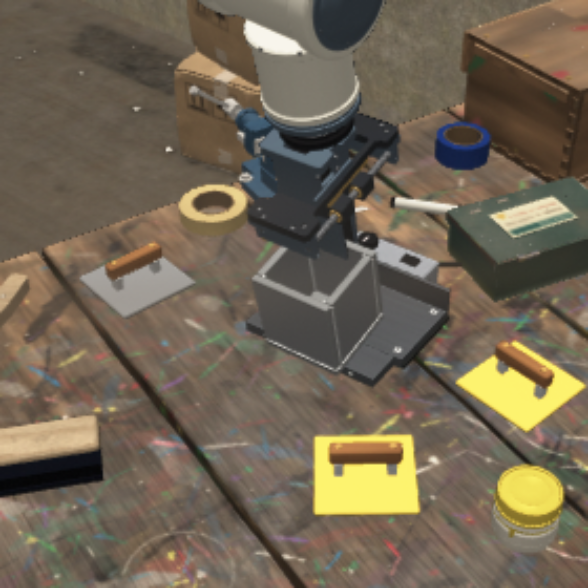

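The pot is at about 81°, held at its rear wall with the base edge on the ledge. I'll ease it down.

```bash
python3 -m creep '[[0,0.0044,0.0019,1.5,0,0,0.006],[0,0.0088,0.0044,3,0,0,0.006],[0,0.0132,0.007,4.5,0,0,0.006],[0,0.0175,0.0094,6,0,0,0.006],[0,0.0217,0.0121,7.5,0,0,0.006],[0,0.0245,0.014,8.5,0,0,0.006],[0,0.0265,0.0152,9.2,0,0,0.006],[0,0.0285,0.0167,10,0,0,0.006],[0,0.03,0.0177,10.5,0,0,0.006],[0,0.0313,0.0187,11,0,0,0.006]]'
python3 - <<'E'
from fk import *
s=ctrl.observe();print(s['q'].round(2),s['ft_torque'])
im,d=cap('scene','s7');P=pts('scene',d)
f=np.r_[f5,0];l=np.array([-f5[1],f5[0],0]);Q=(P-np.r_[piv,0]);sx=Q@f;ly=Q@l;zz=P[...,2]
m=(d>0)&(np.abs(ly+.05)<.007)&(sx>-.14)&(sx<.12)&(zz>.025)&(zz<.17)
a=np.c_[sx[m],zz[m]].astype(np.float32)*1000
ap=cv2.approxPolyDP(cv2.convexHull(a),8,True);print(ap[:,0].round(0).tolist())
k=dict(ins=.018,g=.010);c=cur()
for a in (88,89,90): print(a,delta(*pose(a,90-a,**k),c))
E
```

```text
t: 18.0
position: [0.6448, 0.0579, 0.19]
orientation: [0.014, 0.676, 0.737, 0.014]
wrist_force: [1.5, -2.1, 11.7]
width: 0.0102
gripper_force: 8.1
[-0.    0.62  1.43  0.    1.06 -0.09] [-0.34775138 -0.18991658 -0.02324085]
[[84.0, 124.0], [-14.0, 130.0], [-16.0, 27.0], [81.0, 27.0]]
88 [ 0.3 -1.4  1.1  0.3  0.1 -0. ]
89 [ 0.3  1.5  2.5  1.3  0.1 -0. ]
90 [ 0.3  4.5  4.   2.3  0.1 -0. ]
```

```bash
python3 -m creep '[[0,0.002,0.001,1,0,0,0.008],[0,0.004,0.002,2,0,0,0.03],[0,0.005,0.002,2.3,0,0,0.03],[0,0.005,0.003,2.3,0,0,0.03],[0,0.005,0.008,2.3,0,0,0.03],[0,0.005,0.014,2.3,0,0,0.03],[0,0.005,0.02,2.3,0,0,0.03],[0,0.005,0.026,2.3,0,0,0.03],[0,0.005,0.032,2.3,0,0,0.03],[0,0.005,0.032,2.3,0,0,0.03]]' 10
python3 - <<'E'
from fk import *
s=ctrl.observe();print(s['q'].round(2),s['ft_torque'])
im,d=cap('scene','s8');P=pts('scene',d)
cv2.imwrite('pics/s8c.png',cv2.resize(im[60:340,110:390],None,fx=2.1,fy=2.1)[:,:,::-1])
f=np.r_[f5,0];l=np.array([-f5[1],f5[0],0]);Q=(P-np.r_[piv,0]);sx=Q@f;ly=Q@l;zz=P[...,2]
m=(d>0)&(np.abs(ly+.05)<.007)&(sx>-.14)&(sx<.12)&(zz>.025)&(zz<.17)
a=np.c_[sx[m],zz[m]].astype(np.float32)*1000
ap=cv2.approxPolyDP(cv2.convexHull(a),8,True);print(ap[:,0].round(0).tolist())
p,R=cur();e=p[:2]-piv;print('TCP s,l',e@f5,e@l[:2],p[2],'strip');
m=(d>0)&(np.abs(ly)<.11)&(sx>.08)&(sx<.2)&(zz>.035)&(zz<.06);print(np.percentile(sx[m],[1,5,50]),np.percentile(zz[m],[50,95,99]))
# side face yaw
m=(d>0)&(np.abs(ly+.05)<.012)&(sx>-.01)&(sx<.08)&(zz>.03)&(zz<.11);print(np.polyfit(sx[m],ly[m],1))
E
```

```text
t: 19.3
position: [0.649, 0.0587, 0.1556]
orientation: [-0.002, 0.676, 0.737, -0.002]
wrist_force: [-0.2, -0.0, 0.2]
width: 0.0298
gripper_force: 0.0
[-0.    0.68  1.41 -0.    1.06 -0.09] [-0.09543427  0.05803736 -0.0382831 ]
[[77.0, 26.0], [77.0, 128.0], [-19.0, 124.0], [-17.0, 25.0]]
TCP s,l 0.08061558842936513 3.5037663989905874e-05 0.15602038951054095 strip
[0.14663055 0.14971893 0.17266346] [0.04097846 0.04612115 0.05168921]
[ 0.00208336 -0.05131908]
```

View pics/s8c.png

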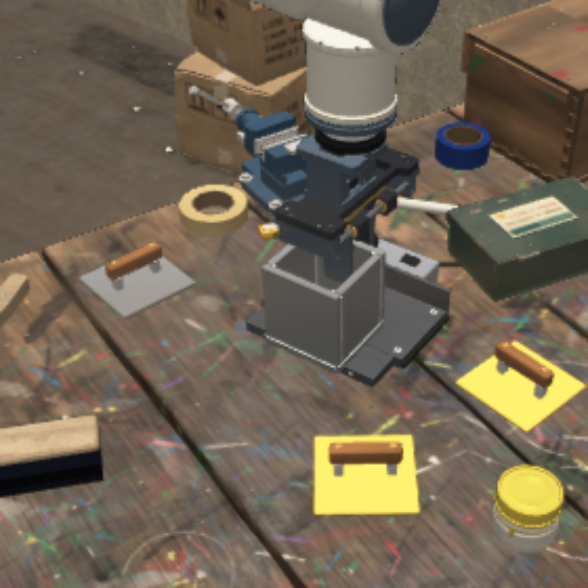

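The pot stands upright on the ledge and plate (crop 325,300), square to the plate, with the fingers straddling the rear wall. I'll grip the wall lightly and slide the pot back.

```bash
python3 -m creep '[[0,-0.004,0,0,0,0,0.02],[0,-0.004,0,0,0,0,0.006],[0,-0.004,0,0,0,0,0.006],[0,0.001,0,0,0,0,0.006],[0,0.008,0,0,0,0,0.006],[0,0.015,0,0,0,0,0.006],[0,0.022,0,0,0,0,0.006],[0,0.029,0,0,0,0,0.006],[0,0.036,0,0,0,0,0.006],[0,0.042,0,0,0,0,0.006]]' 10
cat > side.py <<'E'
from fk import *
im,d=viewer.capture('scene');P=pts('scene',d)
f=np.r_[f5,0];l=np.array([-f5[1],f5[0],0]);Q=(P-np.r_[piv,0]);sx=Q@f;ly=Q@l;zz=P[...,2]
m=(d>0)&(np.abs(ly+.05)<.007)&(sx>-.14)&(sx<.2)&(zz>.05)&(zz<.17)
a=np.c_[sx[m],zz[m]].astype(np.float32)*1000
ap=cv2.approxPolyDP(cv2.convexHull(a),8,True);print(ap[:,0].round(0).tolist())
p,R=cur();e=p[:2]-piv;print('TCP s,l',e@f5,e@l[:2],p[2])
E
python3 side.py
```

```text
t: 20.6
position: [0.6899, 0.0623, 0.1558]
orientation: [-0.003, 0.676, 0.737, -0.003]
wrist_force: [-8.9, -0.7, 5.0]
width: 0.0221
gripper_force: 11.1
[[132.0, 120.0], [34.0, 147.0], [4.0, 51.0], [108.0, 52.0]]
TCP s,l 0.12227201598818146 9.641160405190804e-05 0.15586860945051184
```

The pot has rocked back about 16° because the push was too high. I'll ease it back down, then push from low inside.

```bash
python3 -m creep '[[0,-0.003,0,0,0,0,0.006],[0,-0.006,0,0,0,0,0.006],[0,-0.009,0,0,0,0,0.006],[0,-0.012,0,0,0,0,0.006],[0,-0.015,0,0,0,0,0.006],[0,-0.018,0,0,0,0,0.006],[0,-0.021,0,0,0,0,0.006],[0,-0.024,0,0,0,0,0.006],[0,-0.026,0,0,0,0,0.006],[0,-0.028,0,0,0,0,0.006]]' 10
python3 side.py
```

```text
t: 21.9
position: [0.6633, 0.0599, 0.156]
orientation: [-0.001, 0.676, 0.737, -0.002]
wrist_force: [0.7, 0.0, -5.4]
width: 0.0101
gripper_force: 10.0
[[96.0, 50.0], [97.0, 126.0], [1.0, 127.0], [-1.0, 51.0]]
TCP s,l 0.09456159505907336 3.449874337322656e-05 0.15606474397744755
```

```bash
python3 -m creep '[[0,0,0,0,0,0,0.03],[0,0,0,0,0,0,0.03],[0,0,-0.03,0,0,0,0.03],[0,0,-0.06,0,0,0,0.03],[0,-0.02,-0.06,0,0,0,0],[0,-0.027,-0.06,0,0,0,0],[0,-0.027,-0.04,0,0,0,0],[0,-0.027,-0.01,0,0,0,0],[0,-0.027,0.01,0,0,0,0],[0,-0.027,0.019,0,0,0,0]]' 20
python3 side.py
```

```text
t: 23.2
position: [0.6358, 0.0575, 0.1359]
orientation: [-0.002, 0.676, 0.737, -0.002]
wrist_force: [-0.1, 0.2, 0.8]
width: 0.0008
gripper_force: 0.0
[[93.0, 53.0], [97.0, 126.0], [-1.0, 126.0], [-3.0, 52.0]]
TCP s,l 0.06714844179952463 7.553859902290148e-05 0.13548155378288457
```

```bash
python3 -m creep '[[0,0.006,0,0,0,0,0],[0,0.009,0,0,0,0,0],[0,0.012,0,0,0,0,0],[0,0.015,0,0,0,0,0],[0,0.018,0,0,0,0,0],[0,0.022,0,0,0,0,0],[0,0.026,0,0,0,0,0],[0,0.03,0,0,0,0,0],[0,0.034,0,0,0,0,0],[0,0.038,0,0,0,0,0]]'
python3 side.py
```

```text
t: 24.5
position: [0.6721, 0.0608, 0.1372]
orientation: [-0.003, 0.676, 0.737, -0.003]
wrist_force: [-16.7, -1.6, 15.7]
width: 0.0003
gripper_force: 10.2
[[135.0, 122.0], [39.0, 146.0], [12.0, 50.0], [114.0, 51.0]]
TCP s,l 0.10426444256106271 0.00016912912116978635 0.13726413657854286
```

The fingers are thicker at the root, so they pushed at the rim again. I'll ease the pot down and change to pushing low on the front face with the tips leading.

```bash
python3 -m creep '[[0,-0.003,0,0,0,0,0],[0,-0.006,0,0,0,0,0],[0,-0.009,0,0,0,0,0],[0,-0.012,0,0,0,0,0],[0,-0.015,0,0,0,0,0],[0,-0.018,0,0,0,0,0],[0,-0.021,0,0,0,0,0],[0,-0.024,0,0,0,0,0],[0,-0.027,0,0,0,0,0],[0,-0.031,0,0,0,0,0]]'
python3 side.py
python3 - <<'E'
from fk import *
# push pose: tips low on the front face, tool y lateral (heading 95), tip leading along f by pitch
def push(s,zt,th,h=.016):  # s: pushing face of tip (pivot frame), zt tip height
    t=np.radians(th);z=np.r_[f5*np.sin(t),-np.cos(t)];x=np.r_[-f5*np.cos(t),-np.sin(t)]  # tool -x forward/up
    y=np.cross(z,x);R=np.stack([x,y,z],1)
    corner=np.r_[piv+s*f5,zt]; return corner+h*x-.078*z,R
s=ctrl.observe();q=s['q']
for a in ((-.03,.035,25),(0,.035,25),(.05,.035,25)):
    P,R=push(*a);print(a,P.round(3),R[:,1].round(2))
    for q0 in (q,np.r_[q[:5],q[5]-1.5]):
        v,e=ik(P,R,q0,LT);print(v.round(2),e.round(4))
p,R=cur();e=p[:2]-piv;print(e@f5,p[2])
up=(np.r_[piv+.03*f5,.25],Rt(95,0))
seq([up])
c=up
P=push(-.03,.035,25);seq([P],c=c);seq([push(-.03,.035,25),push(.0,.035,25),push(.05,.035,25)],c=P)
E
```

```text
t: 25.8
position: [0.6431, 0.0581, 0.1374]
orientation: [-0.001, 0.676, 0.737, -0.002]
wrist_force: [0.1, -0.2, -0.2]
width: 0.0008
gripper_force: 0.0
[[112.0, 58.0], [106.0, 128.0], [9.0, 127.0], [9.0, 52.0]]
TCP s,l 0.07401434857699053 3.183119940061577e-05 0.13729182447661298
(-0.03, 0.035, 25) [0.492 0.045 0.099] [-0.09  1.    0.  ]
[-0.1   0.6   2.13  1.34  0.12 -3.08] 0.0457
[-0.1   0.6   2.13  1.34  0.12 -3.08] 0.0457
(0, 0.035, 25) [0.522 0.047 0.099] [-0.09  1.    0.  ]
[-0.07  0.61  2.06  0.89  0.12 -2.6 ] 0.03
[-0.07  0.61  2.06  0.89  0.12 -2.6 ] 0.03
(0.05, 0.035, 25) [0.571 0.052 0.099] [-0.09  1.    0.  ]
[-0.04  0.64  1.95  0.43  0.13 -2.11] 0.0
[-0.04  0.64  1.95  0.43  0.13 -2.11] 0.0
0.07401434857699053 0.13729182447661298
[-1.000e-01 -4.460e+01 -1.125e+02 -2.000e-01 -2.000e-01 -9.000e+01]
[107.5   0.  151.1   0.  -25.    0. ]
[0. 0. 0. 0. 0. 0.]
[-27.2  -0.   12.7   0.    0.    0. ]
[-72.5  -0.   33.8   0.    0.    0. ]
```

```bash
cat >> fk.py <<'E'
def push(s,zt,th,h=.016):
    t=np.radians(th);z=np.r_[f5*np.sin(t),-np.cos(t)];x=np.r_[-f5*np.cos(t),-np.sin(t)]
    R=np.stack([x,np.cross(z,x),z],1); return np.r_[piv+s*f5,zt]+h*x-.078*z,R
E
python3 - <<'E'
from fk import *
q=ctrl.observe()['q']
for a in ((-.02,.035,20),(.01,.035,20),(.05,.035,20)):
    v,e=ik(*push(*a),np.r_[q[:5],-1.6],LT);print(push(*a)[0].round(3),v.round(2),e.round(4))
P=push(-.02,.035,20);A=(np.r_[P[0][:2],.23],Rt(95,0));seq([A]);seq([P],c=A);seq([push(.008,.035,20),push(.03,.035,20),push(.05,.035,20)],c=P)
E
python3 -m creep '[[0,0,-0.045,0,0,0,0],[0,0,-0.09,0,0,0,0.03],[0,-0.045,-0.093,0,0,-10,0.06],[0,-0.09,-0.093,0,0,-20,0.06],[0,-0.13,-0.093,0,0,-30,0.06],[0,-0.142,-0.093,0,0,-40,0.06],[0,-0.142,-0.093,0,0,-50,0.06],[0,-0.142,-0.093,0,0,-60,0.06],[0,-0.142,-0.093,0,0,-70,0.06],[0,-0.142,-0.093,0,0,-80,0.06]]'
python3 -c "
from fk import *
seq([push(-.02,.035,20)])"; python3 side.py
```

```text
[0.507 0.046 0.103] [-0.05  0.59  2.05  0.29  0.17 -1.99] 0.0
[0.537 0.049 0.103] [-0.04  0.6   1.98  0.2   0.22 -1.89] 0.0
[0.577 0.052 0.103] [-0.03  0.63  1.88  0.14  0.29 -1.82] 0.0
[-1.000e-01 -1.362e+02 -9.210e+01 -2.000e-01 -2.000e-01 -9.000e+01]
[  0.    0.  127.2   0.  -20.    0. ]
[-26.3  -0.    9.6   0.    0.    0. ]
[-47.   -0.   17.1   0.    0.    0. ]
[-65.8  -0.   23.9   0.    0.    0. ]
t: 27.1
position: [0.5021, 0.0458, 0.231]
orientation: [-0.002, 0.041, 0.999, -0.0]
wrist_force: [0.2, -0.9, -0.3]
width: 0.06
gripper_force: 0.0
[ -5.7   0.9 128.2  -1.7 -20.2  -9.6]
[[110.0, 57.0], [106.0, 128.0], [-70.0, 169.0], [7.0, 51.0]]
TCP s,l -0.06696997241063964 7.189733842446935e-05 0.23103237671755175
```

```bash
python3 -m creep '[[-0.001,0,0.016,-0.2,-2.5,-1.2,0.06],[-0.001,0,0.032,-0.4,-5,-2.4,0.06],[-0.002,0,0.048,-0.6,-7.6,-3.6,0.06],[-0.003,0,0.064,-0.8,-10.1,-4.8,0.06],[-0.004,0,0.08,-1,-12.6,-6,0.06],[-0.004,0.001,0.096,-1.3,-15.1,-7.2,0.06],[-0.005,0.001,0.112,-1.5,-17.7,-8.4,0.06],[-0.006,0.001,0.128,-1.7,-20.2,-9.6,0.06],[-0.006,0.001,0.128,-1.7,-20.2,-9.6,0.06],[-0.006,0.001,0.128,-1.7,-20.2,-9.6,0.06]]'
python3 -c "
from fk import *
seq([push(-.02,.035,20),push(.008,.035,20),push(.03,.035,20)])"; python3 side.py
```

```text
t: 28.4
position: [0.508, 0.0463, 0.1034]
orientation: [0.173, -0.039, 0.984, 0.007]
wrist_force: [0.8, 0.5, 0.3]
width: 0.0598
gripper_force: 0.0
[ 0.8 -0.1  0.3 -0.1 -0.  -0.4]
[-25.5   0.1   9.9  -0.1  -0.   -0.4]
[-46.2   0.3  17.4  -0.1  -0.   -0.4]
[[110.0, 54.0], [107.0, 126.0], [-71.0, 170.0], [-110.0, 169.0], [-101.0, 96.0], [-61.0, 54.0]]
TCP s,l -0.060856292155616235 2.9569163130473147e-05 0.10362359997410381
```

Push: quick to near contact, then 3 mm per row.

```bash
python3 -m creep '[[-0.012,0,0.0046,0,0,-0.4,0.06],[-0.021,0,0.008,0,0,-0.4,0.06],[-0.0245,0,0.0094,0,0,-0.4,0.06],[-0.027,0,0.0103,0,0,-0.4,0.06],[-0.0295,0,0.0112,0,0,-0.4,0.06],[-0.032,0,0.0121,0,0,-0.4,0.06],[-0.035,0,0.0132,0,0,-0.4,0.06],[-0.038,0,0.0143,0,0,-0.4,0.06],[-0.041,0,0.0154,0,0,-0.4,0.06],[-0.044,0,0.0165,0,0,-0.4,0.06]]'
python3 side.py
```

```text
t: 29.7
position: [0.5526, 0.0502, 0.102]
orientation: [0.172, -0.044, 0.984, 0.007]
wrist_force: [-9.3, -0.9, 6.6]
width: 0.06
gripper_force: 4.8
[[123.0, 52.0], [118.0, 130.0], [-17.0, 168.0], [-66.0, 169.0], [-55.0, 95.0], [-14.0, 53.0]]
TCP s,l -0.015742637665573093 -6.821811308956163e-06 0.1020175005011898
```

```bash
python3 -m creep '[[-0.002,0,0.0007,0,0,0,0.06],[-0.004,0,0.0015,0,0,0,0.06],[-0.006,0,0.0022,0,0,0,0.06],[-0.008,0,0.003,0,0,0,0.06],[-0.01,0,0.0037,0,0,0,0.06],[-0.012,0,0.0044,0,0,0,0.06],[-0.014,0,0.0051,0,0,0,0.06],[-0.016,0,0.0059,0,0,0,0.06],[-0.018,0,0.0066,0,0,0,0.06],[-0.0195,0,0.0072,0,0,0,0.06]]'
python3 side.py
```

```text
t: 31.0
position: [0.5732, 0.052, 0.1019]
orientation: [0.172, -0.044, 0.984, 0.007]
wrist_force: [-11.2, -0.9, 8.7]
width: 0.06
gripper_force: 5.7
[[143.0, 51.0], [146.0, 124.0], [1.0, 170.0], [-44.0, 166.0], [-41.0, 107.0], [6.0, 57.0]]
TCP s,l 0.004667084395814357 4.063144920427106e-05 0.10191205136606235
```

```bash
python3 -m creep '[[-0.0006,0,0.0002,0,0,0,0.06],[-0.0012,0,0.0004,0,0,0,0.06],[-0.0018,0,0.0007,0,0,0,0.06],[-0.0024,0,0.0009,0,0,0,0.06],[-0.003,0,0.0011,0,0,0,0.06],[-0.0035,0,0.0013,0,0,0,0.06],[-0.004,0,0.0015,0,0,0,0.06],[-0.0045,0,0.0017,0,0,0,0.06],[-0.0045,0,0.0017,0,0,0,0.06],[-0.0045,0,0.0017,0,0,0,0.06]]'
python3 side.py
```

```text
t: 32.3
position: [0.5778, 0.0525, 0.1018]
orientation: [0.171, -0.044, 0.984, 0.007]
wrist_force: [-10.6, -1.2, 9.7]
width: 0.0598
gripper_force: 5.9
[[149.0, 51.0], [147.0, 127.0], [6.0, 170.0], [-39.0, 165.0], [-32.0, 98.0], [7.0, 53.0]]
TCP s,l 0.009043203799350426 6.17838702651698e-05 0.10178946216151596
```

```bash
python3 -m creep '[[-0.0006,0,0.0002,0,0,0,0.06],[-0.0012,0,0.0004,0,0,0,0.06],[-0.0018,0,0.0007,0,0,0,0.06],[-0.0024,0,0.0009,0,0,0,0.06],[-0.003,0,0.0011,0,0,0,0.06],[-0.0035,0,0.0013,0,0,0,0.06],[-0.004,0,0.0015,0,0,0,0.06],[-0.0045,0,0.0017,0,0,0,0.06],[-0.005,0,0.0018,0,0,0,0.06],[-0.005,0,0.0018,0,0,0,0.06]]'
python3 side.py
```

```text
t: 33.6
position: [0.5791, 0.0528, 0.101]
orientation: [0.168, -0.044, 0.985, 0.007]
wrist_force: [-39.0, -8.8, 32.9]
width: 0.0598
gripper_force: 19.7
[[147.0, 52.0], [148.0, 126.0], [3.0, 169.0], [-37.0, 169.0], [-31.0, 96.0], [8.0, 51.0]]
TCP s,l 0.010335552815109578 0.00034179201958378126 0.10103404567497598
```

The pot is against the strip, with contact force rising. I'll back off and fetch the grey lid.

```bash
python3 - <<'E'
from fk import *
c=cur();A=(np.r_[piv-.05*f5,.2],Rt(92,0));seq([A],c);B=(np.array([.5345,.3,.16]),Rt(81,0));seq([B],A);seq([B],c)
q=ctrl.observe()['q'];v,e=ik(*B,np.r_[.4,.5,1.5,0,1.1,-1.0],LT);print(v.round(2),e)
E
```

```text
[  24.2   -0.4 -113.4    0.4   19.3    3.1]
[-24.3 252.1  40.    0.    0.   11. ]
[  1.6 250.1 -63.4   2.3  19.2  14. ]
[ 0.41  0.63  1.51 -0.    1.   -1.  ] 3.3306690738754696e-15
```

```bash
python3 -m creep '[[0.004,0,-0.0015,0,0,0,0.06],[0.02,0,-0.008,0,0,0,0.06],[0.04,0,-0.03,0,2,0.5,0.06],[0.045,0,-0.06,0,6,1,0.06],[0.04,0.01,-0.09,0.2,10,2,0.06],[0.03,0.03,-0.11,0.5,14,3,0.06],[0.024,0.06,-0.113,1,18,4,0.06],[0.022,0.1,-0.11,1.5,19.2,6,0.06],[0.018,0.145,-0.1,2,19.2,9,0.06],[0.013,0.19,-0.085,2.3,19.2,12,0.06]]' 20
python3 - <<'E'
from fk import *
print(delta([.5345,.3,.16],Rt(81)),delta([.5345,.3,.104],Rt(81)))
E
python3 side.py
```

```text
t: 34.9
position: [0.5271, 0.2401, 0.1771]
orientation: [0.007, 0.063, 0.998, -0.003]
wrist_force: [0.8, 0.1, 0.1]
width: 0.0598
gripper_force: 0.0
[ 0.4 60.4 16.9 -0.2  0.8  1.8] [ 1.2 60.7 72.8 -0.2  0.8  1.8]
[[146.0, 53.0], [149.0, 125.0], [50.0, 124.0], [49.0, 51.0]]
TCP s,l -0.024587199635720505 0.1956939187351329 0.1756036895020884
```

```bash
python3 -m creep '[[0,0.025,0.002,0,0.3,0.6,0.06],[0,0.05,0.006,-0.1,0.6,1.2,0.06],[0.001,0.0605,0.015,-0.2,0.8,1.8,0.06],[0.001,0.0605,0.03,-0.2,0.8,1.8,0.06],[0.001,0.0605,0.045,-0.2,0.8,1.8,0.06],[0.001,0.0605,0.06,-0.2,0.8,1.8,0.06],[0.001,0.0605,0.072,-0.2,0.8,1.8,0.04],[0.001,0.0605,0.072,-0.2,0.8,1.8,0.01],[0.001,0.0605,0.072,-0.2,0.8,1.8,0.01],[0.001,0.0605,0.072,-0.2,0.8,1.8,0.01]]' 25
python3 - <<'E'
from fk import *
im,d=cap('top','t3');P=pts('top',d);f=np.r_[f5,0];l=np.array([-f5[1],f5[0],0]);Q=P-np.r_[piv,0];sx=Q@f;ly=Q@l;zz=P[...,2]
m=(d>0)&(sx>.02)&(sx<.18)&(np.abs(ly)<.08)&(zz>.115)&(zz<.14)
print(rect(P,m))
s=ctrl.observe();print(s['q'].round(2),s['position'])
E
```

```text
t: 36.2
position: [0.535, 0.2985, 0.1054]
orientation: [0.0, 0.078, 0.997, -0.0]
wrist_force: [-0.6, 1.2, -0.2]
width: 0.023
gripper_force: 0.3
(array([668.4,  59.9]), array([100.2, 100.4]), 4.97, 806, np.float64(0.1254))
[ 0.41  0.7   1.55 -0.    0.89 -1.  ] [0.53498209 0.29858607 0.10546668]
```

```bash
python3 -m creep '[[0,0,0,0,0,0,0.01],[0,0,0,0,0,0,0.01],[0,0,0,0,0,0,0.01],[0,0,0,0,0,0,0.01],[0,0,-0.015,0,0,0,0.01],[0,0,-0.045,0,0,0,0.01],[0,0,-0.08,0,0,0,0.01],[0,0,-0.115,0,0,0,0.01],[0,0,-0.145,0,0,0,0.01],[0,0,-0.165,0,0,0,0.01]]' 25
python3 - <<'E'
from fk import *
im,d=cap('top','t4');P=pts('top',d);p,R=cur();zz=P[...,2]
L=(P-p)@R
m=(d>0)&(np.abs(L[...,0])<.08)&(np.abs(L[...,1])<.08)&(np.abs(L[...,2]-.088)<.008)
A=L[m][:,:2]*1000;print(len(A),A.min(0).round(1),A.max(0).round(1),np.median(L[m][:,2]));
if len(A)>20:print(cv2.minAreaRect(A.astype(np.float32)))
print(delta([.6684,.0599,.27],Rt(95)))
q=ctrl.observe()['q'];print(q.round(2));v,e=ik(np.array([.6684,.0599,.221]),Rt(95),q,LT);print(v.round(2),e)
E
```

```text
t: 37.5
position: [0.5348, 0.2984, 0.2723]
orientation: [0.0, 0.078, 0.997, -0.0]
wrist_force: [0.4, -0.7, -1.9]
width: 0.0158
gripper_force: 25.0
416 [-49.6 -53.9] [53.8 49.8] 0.09267801221982429
((2.1211509704589844, -2.0391082763671875), (103.44126892089844, 103.62236785888672), 0.006158660165965557)
[-1.682e+02 -2.154e+02  4.700e+00  1.000e-01  2.000e-01 -1.390e+01]
[ 0.41  0.49  1.4  -0.    1.24 -1.  ]
[ 0.    0.63  1.3   0.    1.21 -1.66] 4.440892098500626e-15
```

```bash
python3 -m creep '[[-0.01,-0.012,0,0,0,-1,0.01],[-0.03,-0.037,0,0,0,-2.5,0.01],[-0.052,-0.065,0,0,0,-4.3,0.01],[-0.074,-0.093,0,0,0,-6.1,0.01],[-0.096,-0.121,0,0,0,-7.9,0.01],[-0.118,-0.149,0,0,0,-9.7,0.01],[-0.14,-0.176,0,0,0,-11.5,0.01],[-0.158,-0.2,0.003,0,0,-13,0.01],[-0.1697,-0.213,0.008,0,0,-13.9,0.01],[-0.1697,-0.213,0.008,0,0,-13.9,0.01]]'
python3 - <<'E'
from fk import *
im,d=cap('top','t5');P=pts('top',d);p,R=cur()
L=(P-p)@R
m=(d>0)&(np.abs(L[...,0])<.08)&(np.abs(L[...,1])<.08)&(np.abs(L[...,2]-.091)<.008)
A=L[m][:,:2]*1000;print(len(A),np.median(L[m][:,2]));
r=cv2.minAreaRect(A.astype(np.float32));print(r);o=R@np.r_[np.array(r[0])/1000,0];print('lid cam xy',(p+o)[:2])
print(delta([.6702,.062,.221],Rt(95)))
im,d=viewer.capture('scene');P=pts('scene',d);L=(P-p)@R
m=(d>0)&(np.abs(L[...,0])<.08)&(np.abs(L[...,1])<.08)&(np.abs(L[...,2]-.091)<.006)
A=L[m][:,:2]*1000;print(cv2.minAreaRect(A.astype(np.float32)),A.min(0),A.max(0))
f=np.r_[f5,0];m=(d>0)&(np.abs(P[...,2]-.126)<.006)&(np.abs(P[...,0]-.67)<.07)&(np.abs(P[...,1]-.06)<.07);print(rect(P,m))
E
```

```text
t: 38.8
position: [0.6695, 0.0607, 0.2614]
orientation: [-0.001, -0.043, 0.999, -0.0]
wrist_force: [-0.0, 0.9, -2.9]
width: 0.0159
gripper_force: 25.0
679 0.09082932694645188
((33.627906799316406, -1.473175048828125), (44.09443283081055, 105.42699432373047), 4.142304420471191)
lid cam xy [0.63583066 0.05721033]
[-1.1  0.4 40.7 -0.  -0.1 -0.1]
((1.958648681640625, -2.5839271545410156), (105.45491027832031, 106.51838684082031), 0.5603011250495911) [-50.79791808 -56.21929276] [54.73426858 50.36242644]
(array([668.5,  59.1]), array([104.2, 101.7]), 5.45, 348, np.float64(0.1247))
```

```bash
python3 -m creep '[[-0.0005,0.0005,0.006,0,0,0,0.01],[-0.0005,0.0005,0.013,0,0,0,0.01],[-0.0005,0.0005,0.02,0,0,0,0.01],[-0.0005,0.0005,0.024,0,0,0,0.01],[-0.0005,0.0005,0.026,0,0,0,0.01],[-0.0005,0.0005,0.028,0,0,0,0.01],[-0.0005,0.0005,0.03,0,0,0,0.01],[-0.0005,0.0005,0.032,0,0,0,0.01],[-0.0005,0.0005,0.034,0,0,0,0.01],[-0.0005,0.0005,0.034,0,0,0,0.01]]'
python3 -c "
from fk import *
s=ctrl.observe();print(s['wrist_force'],s['ft_torque'],delta([.6702,.062,.2224],Rt(95)))"
```

```text
t: 40.15
position: [0.6699, 0.0623, 0.2278]
orientation: [-0.001, -0.044, 0.999, -0.0]
wrist_force: [-0.6, 0.1, -2.1]
width: 0.0159
gripper_force: 25.0
[-0.58913669  0.07509807 -2.12362998] [ 0.05344815  0.02195182 -0.05162077] [-0.3 -0.3  5.4 -0.  -0.1  0. ]
```

No contact force at 0.2278, so the plug has entered. I'll lower until it touches.

```bash
python3 -m creep '[[0,0,0.001,0,0,0,0.01],[0,0,0.002,0,0,0,0.01],[0,0,0.003,0,0,0,0.01],[0,0,0.004,0,0,0,0.01],[0,0,0.005,0,0,0,0.01],[0,0,0.0055,0,0,0,0.01],[0,0,0.006,0,0,0,0.01],[0,0,0.006,0,0,0,0.01],[0,0,0.006,0,0,0,0.01],[0,0,0.006,0,0,0,0.01]]'
python3 -c "
from fk import *
s=ctrl.observe();print(s['wrist_force'],s['ft_torque'],s['position'])"
```

```text
t: 41.4
position: [0.6699, 0.0623, 0.2224]
orientation: [-0.0, -0.044, 0.999, -0.0]
wrist_force: [-3.5, -0.6, 5.9]
width: 0.0156
gripper_force: 25.0
[-3.45613615 -0.58613235  5.93420305] [ 0.01090308  0.53185967 -0.07924221] [0.66989534 0.06231058 0.22241099]
```

Contact comes exactly at the seated height. I'll release and retreat.

```bash
python3 -m creep '[[0,0,0.006,0,0,0,0.03],[0,0,0.006,0,0,0,0.04],[0,0,0.005,0,0,0,0.04],[0,0,-0.01,0,0,0,0.04],[0,0,-0.04,0,0,0,0.04],[0,0,-0.08,0,0,0,0.04],[0.03,0,-0.1,0,0,0,0.04],[0.08,0.02,-0.1,0,0,0,0.04],[0.13,0.05,-0.1,0,0,0,0.04],[0.17,0.08,-0.1,0,0,0,0.04]]'
python3 - <<'E'
from fk import *
f=np.r_[f5,0];l=np.array([-f5[1],f5[0],0])
for n in('top','scene'):
    im,d=cap(n,'e_'+n);P=pts(n,d);zz=P[...,2];b=(d>0)&(np.abs(P[...,0]-.67)<.075)&(np.abs(P[...,1]-.06)<.075)
    m=b&(np.abs(zz-.133)<.006);print(n,'flange',rect(P,m))
    Q=P[m];A=np.c_[Q[:,:2]-Q[:,:2].mean(0),np.ones(len(Q))];print(np.linalg.lstsq(A,Q[:,2],rcond=None)[0].round(4))
    print('handle',rect(P,b&(zz>.155)&(zz<.18)))
s=ctrl.observe();print(s['position'],s['wrist_force'])
E
python3 side.py
```

```text
t: 42.65
position: [0.4919, 0.1277, 0.3233]
orientation: [0.0, -0.043, 0.999, -0.0]
wrist_force: [0.1, -0.2, 0.1]
width: 0.04
gripper_force: 0.0
top flange (array([668.2,  60.9]), array([104., 104.]), 4.87, 2004, np.float64(0.1321))
[0.0018 0.0015 0.1321]
handle (array([667.8,  60.9]), array([72.3, 16.1]), 5.01, 271, np.float64(0.1693))
scene flange (array([670.1,  60.3]), array([110.9, 106.8]), 5.32, 944, np.float64(0.1316))
[0.003  0.0019 0.1316]
handle (array([667.3,  59.2]), array([76.3, 16.9]), 5.37, 212, np.float64(0.1671))
[0.48996462 0.12898637 0.32344678] [ 0.36729616 -0.15105635 -0.5799285 ]
[[154.0, 129.0], [47.0, 134.0], [50.0, 54.0], [145.0, 51.0]]
TCP s,l -0.069612827570929 0.08302755457962188 0.3235750027498684
```

```bash
python3 -c "
from rig import ctrl
print(ctrl.close_job())"
```

```text
the job is handed in; nothing more can be done
None
```

The job is handed in at about 43 s: the pot stands upright on the plate against the rear strip with its lid seated and level, though it twice rocked back about 15° while I was sliding it (both times I eased it down again before pushing lower), and I did not re-measure the other things on the bench.

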